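# Set out test blocks to cool with even gaps and bring up the blower

### The arm

A 6-joint arm with a two-finger parallel gripper is mounted at the origin on a cart in front of the work surface, level with it; the furniture and walls round the work are solid. World frame = base frame: x ahead of the robot, y to its left, z up, the work surface at z = 0. Lengths are in mm, angles in rad, forces in N, time in s.
With the tool pointing down it reaches from about 350 to 775 mm from the base axis. Payload 7.3 kg.
Tool frame: the origin (TCP) lies at the very end of the fingers, on their centre line; the grasp point (between the pads) lies 19 mm behind it; z points along the fingers, y is the line along which they close (so a half turn about z gives the same grasp; the last joint's range is limited). The gripper opens to 92 mm and grips with 3 to 60 N. Pads are 19 mm wide; open, the fingers measure 130 mm over their backs; the gripper's body (75 mm by 190 mm) begins 47 mm behind the grasp point.
Start: joints at [-1.318, 0.342, 1.524, -0, 1.275, -0.146], TCP at [203.888, -483.813, 226.741] pointing down, gripper open.
Joint ranges: [-2.53, 2.53], [-0.77, 2.02], [0.04, 2.7], [-1, 4.14], [0.28, 2.66], [-3.11, 3.11]. Speed limits (rad/s): [2.57, 2.57, 3.14, 3.14, 3.14, 3.14].

### API

Orientations are given as a unit quaternion [x, y, z, w].
In Python, from plant import robot gives the robot as it stands.
- The arm moves only by the shell command python3 -m pendant 'ROWS' [OPENING] [FORCE]. ROWS is JSON, a list of rows, each a list of 6 numbers: the shift along the tool's x, y, z normalised to -1 to 1, where 1 is 0.5 m, then the turn, a rotation vector about the tool's x, y, z normalised to -1 to 1, where 1 is 2 rad. A call has exactly 10 rows; each row is the pose to reach, as a shift and turn from the pose commanded when the call began, along the tool's axes at that moment; what a row does not reach only later rows make up. A row lasts 1/8 s, in which the tool goes at most 62.5 mm and 10.7 degrees, less where a joint would pass 70% of its speed; a pose out of reach is approached as far as the arm can. A call with a number of a shift or a turn outside -1 to 1 is refused whole. A call with a gripper value outside its range is refused whole. OPENING is the opening, from 0 (shut) to 1 (fully open), set as the call begins (- or left out, the last holds). The fingers move at their own pace and stop on an object; FORCE is the grip in N (left out, the last holds). Time passes only in rows, so rows that repeat a pose let the fingers close, or fill a call up. It gives the time, the measured TCP pose, the force, the opening and the grip force at its end, in the units of the state.
- robot.sense(): the state, without advancing time (a new reading comes with each control period).
- robot.read_camera(name): name is "scene" or "top"; returns a dict with "pixels" (400x640x3 uint8, blue, green, red), "depth" (400x640 float32, mm along the optical axis (not along the pixel's ray), 0 where there is no reading), "fx", "fy", "cx", "cy" (pixels), "R" (3x3) and "t" (3): a world point X has camera coordinates R X + t. Camera axes: x right, y down, z forward; pixel columns grow to the right and rows downward; lengths in mm; the calibration is good to about 2 mm. A picture is of the moment at which its call begins.
- robot.close_job(): hands the job in; it is judged then, once.
Trained networks look in a picture, given as the dict that the camera call returned (one of the last four; its "shot" number tells which), for a name from the list of things; names that differ only in an ending like _2 or _b are one class to them, and where a whole thing is asked for, a point or a joint stands for the part that bears it (a point fixed in the world has none). Each returns a list of dicts, best first, with "conf" (0 to 1); they miss things now and then, are a little off and sometimes report something else, mostly with a low value. They report only what shows in the picture. A call takes as long as a camera call. They do not tell look-alikes from the thing itself.
- robot.boxes_of(thing, picture): "rect" ([left, top, right, bottom] in pixels, round what is visible of it).
- robot.silhouettes(thing, picture): "mask" (400x640 bool, what is visible of it) and "rect" ([left, top, right, bottom] in pixels, round what is visible of it).
- robot.mark_of(thing, picture): "position" ([column, row] in pixels: a listed point, or the origin of a listed thing).
The state is a dict: "t": time; "joints": joint angles; "joint_velocities": joint speeds; "joint_efforts": joint torques, N m; "position": TCP position; "tool_rot": TCP orientation; "contact_force": force on the tool from outside, world axes, zero at the start; "torque": the same for the moment, N m; "grip_width": finger opening in mm; "grip_force": force on a finger pad.
Only numpy, scipy, OpenCV 4.12 (cv2) and the standard library are available. Lean on these libraries where they do the work, as an engineer would, in place of code of your own. Each camera call takes 0.05 s, during which the arm holds its last target. There are 200 camera calls.

### The job

Lay the glazed test blocks that are there flat along the grey band of the cooling plate, square to it, in a row out from the stop in the order white, blue, green, brown (closing up where a colour is missing), setting each one against the spacer, so that every joint, the first one at the stop included, is as wide as the spacer is thick. Take the spacer out and put it back on the worktop well clear of the plate; then walk the heavy blower forward by pushing alternately on its two rear corners, never letting it swing far round, tip or lift, until its front stands square against the edge of the plate. Leave the jars and other things around alone.

Things in the scene. Friction and masses are not known exactly. Their poses are not given: they have to be found in the camera images.
- plate: Fixed aluminium cooling plate, x = -105..95, y = -60..60 mm, 8 mm thick; origin at the underside. x runs along the row, y points to the side the blower comes from. At its -x end stands a fixed dark stop, 20 mm high, its face at x = -85 mm (y = -56..0). A grey band, 50 mm wide, centre line at y = -28 mm, shows where the row goes, from the stop towards +x.
- block_white_c (a point): Centre (half-way up) of the white glazed test block, loose, 44 x 44 x 20 mm, 0.12 kg; 10 mm above what it lies on; z up, x and y square to its sides. Not always there.
- block_white: The white block itself; origin at the centre of its underside.
- block_blue_c (a point): Centre (half-way up) of the blue glazed test block, loose, 44 x 44 x 20 mm, 0.12 kg; 10 mm above what it lies on; z up, x and y square to its sides. Not always there.
- block_blue: The blue block itself; origin at the centre of its underside.
- block_green_c (a point): Centre (half-way up) of the green glazed test block, loose, 44 x 44 x 20 mm, 0.12 kg; 10 mm above what it lies on; z up, x and y square to its sides. Not always there.
- block_green: The green block itself; origin at the centre of its underside.
- block_brown_c (a point): Centre (half-way up) of the reddish-brown (terracotta) glazed test block, loose, 44 x 44 x 20 mm, 0.12 kg; 10 mm above what it lies on; z up, x and y square to its sides. Not always there.
- block_brown: The reddish-brown (terracotta) block itself; origin at the centre of its underside.
- spacer_blade (a point): The spacer: a loose gauge, 0.09 kg, a steel blade 10 mm thick (x), 18 mm high and 68 mm long (y = -22..46 mm from this point) with a weighted orange grip at its +y end. This point is in the middle of the thickness, 9 mm above its foot. With the grip on the plate's +y side this point belongs level with the block centres. It stands on the flat foot of blade and grip.
- spacer_grip (a point): Centre of the spacer's orange grip, 22 (x) x 30 (y) x 40 mm high, standing upright, 59 mm along +y from the blade point and 20 mm above the foot; same axes.
- spacer: The spacer itself; origin at its foot, below the blade point.
- blower: Origin of the blower, under its centre; same axes as blower_c.
- blower_c (a point): Centre of the loose low white blower, 120 (x) x 95 (y) x 55 mm, about 1.3 kg, too wide to grip; pushing it takes 5 to 20 N. Its front (black grille) is its -y face and faces the plate; its rear is the +y face with a black rubber pad at each corner (45 mm either side of the middle, 25 mm up). When it stands against the plate its centre is 107.5 mm from the plate's origin along the plate's +y.
- oil_jar: Bystander: jar with yellow cap, 56 x 90 mm high, origin under its centre; to be left alone.
- benzoic_jar: Bystander: white jar, 60 x 100 mm high, origin under its centre; to be left alone.
- beaker: Bystander: glass beaker, 70 x 86 mm high, origin under its centre; to be left alone.
- grease_tin: Bystander: flat tin with blue lid, 64 x 33 mm high, origin under its centre; to be left alone.
- sample_jar: Bystander: jar with red cap, 54 x 80 mm high, origin under its centre; to be left alone.
- tape_roll: Bystander: roll of yellow tape, 76 x 18 mm high, origin under its centre; to be left alone.
There are look-alikes about, which are no part of the job. Several things have the shape of the block_blue; the one meant has the colours described above.

How it is judged:
By the outcome, as a careful person would: the job done as asked, in the order asked, and still so for the second after the job is handed in, with the robot touching nothing.
Of block_white, block_blue, block_green, block_brown only 2 to 3 are there at a start; the rules pass over those that are not, and their reading is None.
At some moment in a run one of blower may be knocked a few centimetres aside while the robot is not near it.
Once in a run the grip may slacken for a moment while it holds something.
It also fails if it takes over 210 s, if anything falls off the work surface, if the arm or the gripper's body presses on something with over 40 N, if the wrist force passes 120 N, or if a joint passes its speed limit or range.

## Working session

There is one attempt and no reset: what is moved stays moved. The work goes in short steps, Python scripts to look and compute and a shell command to move; the robot and the scene stay as the last step left them, time stands still between calls to the robot, and variables do not carry over. Pictures are saved under pics/ and viewed, at most 14 in all, crops included, and the job is handed in when it is done.

```bash
ls; mkdir -p pics; python3 - <<'E'
from plant import robot
import cv2
s=robot.sense();print({k:s[k] for k in('t','position','tool_rot','grip_width','contact_force')})
for n in('top','scene'):
    p=robot.read_camera(n);cv2.imwrite(f'pics/{n}0.png',p['pixels']);print(n,p['fx'],p['fy'],p['cx'],p['cy'],p['R'],p['t'])
E
```

```text
pics
{'t': 0.0, 'position': array([ 203.77821556, -483.39654644,  226.05892508]), 'tool_rot': array([ 9.80188103e-01,  1.98067437e-01, -2.98137755e-05, -7.57036479e-04]), 'grip_width': 91.95937779257957, 'contact_force': array([ 0.59180283, -0.42213002, -0.15407362])}
top 383.7873570359828 383.7873570359828 326.40031600654265 199.65589730925754 [[-0.00495559 -0.99998035 -0.00383867]
 [-0.99714641  0.00523064 -0.0753105 ]
 [ 0.0753291   0.00345451 -0.99715274]] [ -31.72585751  593.1655522  1364.70038635]
scene 364.2802551557723 364.2802551557723 325.24523012978904 202.05051064126226 [[-0.54787157 -0.8364569  -0.0132891 ]
 [-0.57395428  0.38739682 -0.72145699]
 [ 0.60861583 -0.38763844 -0.69233172]] [273.77598279 394.14882144 763.228229  ]
```

View pics/top0.png

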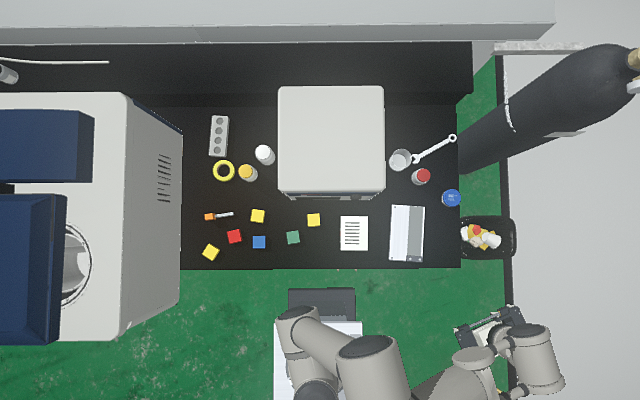

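View pics/scene0.png

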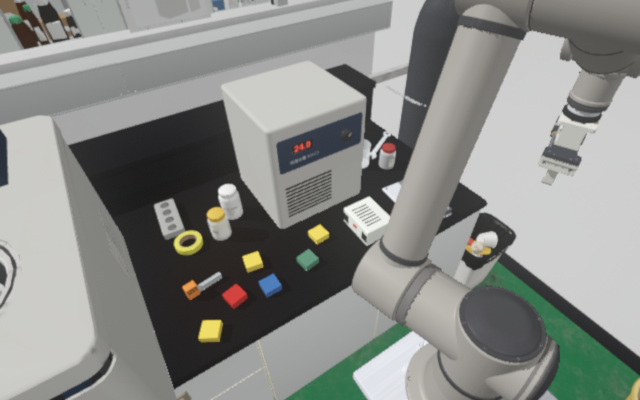

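The top view shows the plate (406,233), the blower (354,233), the spacer (217,216), and blue (259,242), green (293,237), red (234,236) and three yellow blocks. There is no white block. I'll zoom in and measure.

```bash
cat > h.py <<'E'
from plant import robot
import cv2, numpy as np
def ray(p,uv,z):
    uv=np.atleast_2d(np.asarray(uv,float))
    d=np.c_[(uv[:,0]-p['cx'])/p['fx'],(uv[:,1]-p['cy'])/p['fy'],np.ones(len(uv))]@p['R']
    c=-p['R'].T@p['t']
    return c+d*((z-c[2])/d[:,2])[:,None]
def proj(p,X):
    q=np.atleast_2d(X)@p['R'].T+p['t']
    return np.c_[p['fx']*q[:,0]/q[:,2]+p['cx'],p['fy']*q[:,1]/q[:,2]+p['cy']]
def cloud(p,mask=None):
    v,u=np.nonzero((p['depth']>0)&(True if mask is None else mask))
    d=p['depth'][v,u]
    c=np.c_[(u-p['cx'])/p['fx']*d,(v-p['cy'])/p['fy']*d,d]
    return (c-p['t'])@p['R'], p['pixels'][v,u]
def rect(xy):
    (c,(w,h),a)=cv2.minAreaRect(xy.astype(np.float32)); return np.round(c,1),np.round((w,h),1),round(a,1)
def ortho(p,z,x0,x1,y0,y1,s):
    # orthophoto at height z: image row down=-x, col right=-y, s px/mm
    W,H=int((y1-y0)*s),int((x1-x0)*s)
    r,c=np.mgrid[0:H,0:W]
    X=np.c_[(x1-r.ravel()/s),(y1-c.ravel()/s),np.full(r.size,z)]
    m=proj(p,X).astype(np.float32).reshape(H,W,2)
    return cv2.remap(p['pixels'],m,None,cv2.INTER_CUBIC)
E
python3 - <<'E'
from h import *
T=robot.read_camera('top');S=robot.read_camera('scene')
names=['plate','block_white','block_blue','block_green','block_brown','spacer','spacer_blade','spacer_grip','blower','blower_c','oil_jar','benzoic_jar','beaker','grease_tin','sample_jar','tape_roll']
hz={'plate':0,'spacer_blade':9,'spacer_grip':20,'blower_c':27.5}
for n in names:
    for nm,p in(('T',T),('S',S)):
        z=hz.get(n,0)
        print(n,nm,[(round(r['conf'],2),np.round(r['position']).astype(int).tolist(),ray(p,r['position'],z)[0,:2].round().tolist()) for r in robot.mark_of(n,p)[:5]])
for uv in [(234,236),(259,242),(293,237),(258,215),(313,219),(211,252)]:
    print(uv,T['pixels'][uv[1],uv[0]])
a=ortho(T,8,320,560,-340,20,2.0);b=ortho(S,8,320,560,-340,20,2.0)
cv2.imwrite('pics/plate_o.png',cv2.resize(np.vstack([a,b]),None,fx=.62,fy=.62,interpolation=cv2.INTER_AREA) if 0 else np.vstack([a,b])[:, :])
print(np.vstack([a,b]).shape)
E
```

```text
plate T [(0.76, [402, 230], [480.0, -310.0]), (0.57, [257, 241], [443.0, 220.0])]
plate S []
block_white T []
block_white S []
block_blue T [(0.69, [233, 237], [459.0, 308.0]), (0.64, [312, 220], [521.0, 19.0]), (0.63, [259, 216], [535.0, 213.0]), (0.61, [214, 253], [402.0, 374.0]), (0.55, [258, 219], [526.0, 216.0])]
block_blue S [(0.93, [214, 334], [401.0, 378.0]), (0.92, [236, 297], [464.0, 295.0]), (0.91, [210, 330], [415.0, 384.0]), (0.89, [232, 298], [465.0, 305.0]), (0.85, [271, 287], [440.0, 209.0])]
block_green T [(0.66, [293, 237], [460.0, 87.0]), (0.64, [291, 233], [473.0, 95.0]), (0.42, [270, 157], [755.0, 174.0])]
block_green S [(0.82, [310, 263], [451.0, 82.0]), (0.5, [306, 259], [467.0, 86.0])]
block_brown T [(0.4, [228, 214], [543.0, 326.0]), (0.19, [449, 199], [594.0, -485.0])]
block_brown S []
spacer T [(0.7, [230, 215], [539.0, 319.0])]
spacer S [(0.95, [217, 280], [539.0, 318.0])]
spacer_blade T [(0.57, [225, 215], [539.0, 336.0])]
spacer_blade S [(0.75, [189, 246], [689.0, 344.0]), (0.55, [214, 280], [538.0, 325.0])]
spacer_grip T [(0.53, [212, 214], [542.0, 380.
[... 852 characters left out ...]
231, 212], [757.0, 186.0]), (0.44, [368, 226], [469.0, -134.0])]
beaker T [(0.73, [397, 161], [738.0, -298.0]), (0.36, [227, 213], [547.0, 329.0])]
beaker S [(0.64, [357, 163], [734.0, -293.0]), (0.55, [367, 216], [502.0, -158.0])]
grease_tin T [(0.69, [448, 201], [588.0, -482.0])]
grease_tin S []
sample_jar T [(0.61, [399, 161], [737.0, -302.0]), (0.6, [416, 179], [669.0, -364.0])]
sample_jar S [(0.73, [384, 165], [672.0, -366.0])]
tape_roll T []
tape_roll S [(0.56, [189, 244], [704.0, 341.0]), (0.53, [234, 211], [759.0, 178.0])]
(234, 236) [ 68  75 220]
(259, 242) [197 134  81]
(293, 237) [141 168 113]
(258, 215) [107 232 247]
(313, 219) [112 234 248]
(211, 252) [101 229 246]
(960, 720, 3)
```

```bash
python3 - <<'E'
from h import *
T=robot.read_camera('top')
cv2.imwrite('pics/o1.png',ortho(T,8,350,590,-380,-50,2.4))
# depth clusters
P,C=cloud(T)
def show(n,m):
    q=P[m]; print(n,m.sum(),'z',np.percentile(q[:,2],[5,50,95]).round(1),*rect(q[:,:2]))
xy=P[:,:2]; z=P[:,2]
def near(c,r):return np.hypot(*(xy-c).T)<r
for n,c in(('red',(462,305)),('blue',(442,210)),('green',(460,87)),('y1',(530,214)),('y2',(520,20)),('y3',(408,380)),):
    show(n,near(c,45)&(z>14))
show('grip',near((541,380),40)&(z>30)); show('spacer',near((540,350),80)&(z>6)); 
show('blower',near((475,-132),110)&(z>45));
show('plate',near((475,-320),140)&(z>4)&(z<13)&(xy[:,1]<-235));show('stop',near((385,-350),60)&(z>14))
E
```

```text
red 154 z [16.7 21.4 26.4] [465.1 298.7] [42.9 45. ] 13.8
blue 146 z [16.8 21.1 26.3] [443.6 208.6] [43.7 39.7] 89.9
green 151 z [17.3 21.4 26.2] [460.5  86.9] [43.5 43.7] 8.3
y1 150 z [17.  21.7 26.3] [538.1 214.6] [44.5 43.9] 81.8
y2 148 z [16.7 21.4 25.8] [523.4  13.9] [43.5 43.2] 89.9
y3 161 z [16.6 21.  25.9] [408.6 382.3] [44.3 44.9] 59.0
grip 56 z [35.2 41.3 45.1] [535.5 384. ] [21.4 30.6] 0.2
spacer 247 z [ 6.2 18.4 44. ] [539.1 344.9] [150.9 148.7] 12.8
blower 956 z [51.8 56.6 63. ] [ 499.  -131.4] [ 91.8 171. ] 89.5
plate 1906 z [ 4.4  8.3 12.2] [ 481.2 -347.8] [223.6 263.8] 89.1
stop 121 z [14.5 28.  33.4] [ 406.4 -336.8] [80.7 68. ] 82.7
```

View pics/o1.png

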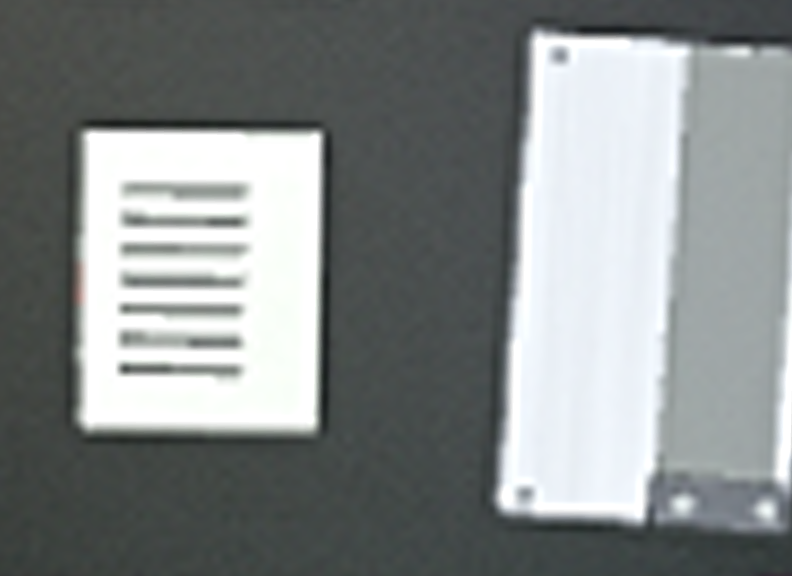

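The plate is at about x 370..575, y -260..-380, yaw about -4°, with the stop on the robot side. Only blue and green are present: the red and yellow blocks are look-alikes. Next I'll get precise fits.

```bash
cat >> h.py <<'E'
def blk(p,c,sat,z=20,r=45,s=3):
    a=ortho(p,z,c[0]-r,c[0]+r,c[1]-r,c[1]+r,s)
    hsv=cv2.cvtColor(a,cv2.COLOR_BGR2HSV); m=((hsv[...,1]>sat)&(hsv[...,2]>90)).astype(np.uint8)
    n,l,st,_=cv2.connectedComponentsWithStats(m); k=1+st[1:,4].argmax()
    v,u=np.nonzero(l==k); return rect(np.c_[c[0]+r-v/s,c[1]+r-u/s])
def line(p,z,A,B,n=60,w=12):
    "sub-pixel strongest brightness edge across segment A-B; returns fitted line point, angle deg"
    A,B=np.array(A,float),np.array(B,float);d=(B-A)/np.linalg.norm(B-A);nn=np.array([-d[1],d[0]])
    t=np.linspace(0,1,n)[:,None];o=np.arange(-w,w+.1,.25)
    X=(A+t*(B-A))[:,None]+o[None,:,None]*nn
    m=proj(p,np.c_[X.reshape(-1,2),np.full(X.size//2,z)]).astype(np.float32).reshape(n,-1,2)
    g=cv2.remap(cv2.cvtColor(p['pixels'],cv2.COLOR_BGR2GRAY).astype(np.float32),m,None,cv2.INTER_LINEAR)
    G=np.abs(np.gradient(cv2.GaussianBlur(g,(9,3),0),axis=1));G=G*(G>.5*G.max(1,keepdims=True))
    e=(G*o).sum(1)/G.sum(1);k=np.abs(e-np.median(e))<2
    s=t[k,0]*np.linalg.norm(B-A);f=np.polyfit(s,e[k],1);L=np.linalg.norm(B-A)/2
    return (A+d*L+nn*np.polyval(f,L)).round(1),round(np.degrees(np.arctan2(*d[::-1]))+np.degrees(np.arctan(f[0])),2),k.sum()
E
python3 - <<'E'
from h import *
T=robot.read_camera('top');S=robot.read_camera('scene')
for n,c in(('blue',(442,210)),('green',(460,87)),('red',(465,300))):
    for p in(T,S):print(n,blk(p,c,70 if n!='green' else 45))
# spacer grip orange
for p in(T,S):print('grip',blk(p,(540,380),120,z=40,r=32))
for p in(T,S):
    X=ortho(p,18,500,580,290,410,3); cv2.imwrite('pics/sp_%d.png'%p['shot'],X)
cv2.imwrite('pics/sp.png',np.vstack([ortho(T,18,500,580,290,420,4),ortho(S,18,500,580,290,420,3.999)[:, :520]])[:600] if 0 else np.hstack([ortho(T,18,500,580,290,420,3),ortho(S,18,500,580,290,420,3)]))
# plate edges (top camera), guess
print('y+',line(T,8,(385,-258),(560,-271)));print('band',line(T,8,(400,-323),(560,-334)))
print('x+',line(T,8,(575,-285),(574,-325)));print('y-',line(T,8,(400,-380),(560,-391)))
print('stopface',line(T,20,(392,-332),(388,-370)))
P,_=cloud(T);b=(P[:,2]>100)&(P[:,1]>-150)&(P[:,1]<80)&(P[:,0]>450)&(P[:,0]<750);print('box front x',np.percentile(P[b,0],[0.5,2,10]),'y',np.percentile(P[(P[:,2]>150)&(P[:,0]>600)&(P[:,0]<800)&(abs(P[:,1])<260)][:,1],[1,99]),'z',np.percentile(P[b,2],[50]))
E
```

```text
blue (array([443.2, 209.7]), array([47.3, 47. ]), 90.0)
blue (array([436., 211.]), array([50., 58.]), 90.0)
green (array([460. ,  87.2]), array([47.1, 46.2]), 8.8)
green (array([452.2,  89.6]), array([56.8, 53.3]), 7.3)
red (array([464.5, 298.7]), array([48.3, 49.9]), 13.4)
red (array([457.1, 298.8]), array([59.4, 51.3]), 13.0)
grip (array([535. , 381.5]), array([26.6, 42.5]), 5.0)
grip (array([528.2, 385.2]), array([39.7, 35. ]), -0.0)
y+ (array([ 472.5, -264.4]), np.float64(-4.41), np.int64(60))
band (array([ 479.9, -329.4]), np.float64(-4.36), np.int64(60))
x+ (array([ 574.9, -305. ]), np.float64(-90.58), np.int64(60))
y- (array([ 480. , -385.7]), np.float64(-4.32), np.int64(60))
stopface (array([ 391.7, -351.2]), np.float64(-97.24), np.int64(33))
box front x [580.74624217 590.05375049 592.72408977] y [-195.92150275   95.44490121] z [353.45388731]
```

View pics/sp.png

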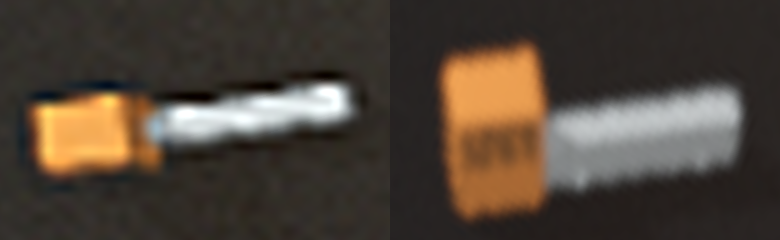

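```bash
cat > go.py <<'E'
# python3 go.py x y z ang(deg of tool x) [more waypoints] -> rows from the present pose
import sys,numpy as np
from h import robot
from scipy.spatial.transform import Rotation as Rn
s=robot.sense();R0=Rn.from_quat(s['tool_rot'])
print('t',round(s['t'],2),'pos',s['position'].round(1),'w',round(s['grip_width'],1),'gf',round(s['grip_force'],1),'F',s['contact_force'].round(1),'ang',round(np.degrees(np.arctan2(*R0.as_matrix()[1::-1,0])),2),'j',s['joints'].round(2))
for a in sys.argv[1:]:
    x,y,z,g=map(float,a.split(','))
    Rt=Rn.from_euler('z',g,degrees=True)*Rn.from_euler('x',180,degrees=True)
    d=R0.inv().apply(np.array([x,y,z])-s['position'])/500
    print(a,np.r_[d,(R0.inv()*Rt).as_rotvec()/2].round(4).tolist())
E
cat > pl.py <<'E'
import sys,numpy as np
a=np.radians(-4.36);ex=np.array([np.cos(a),np.sin(a)]);ey=np.array([-ex[1],ex[0]]);O=np.array([478.4,-325.3])
W=lambda x,y:O+x*ex+y*ey
P=lambda X,Y:((np.array([X,Y])-O)@ex,(np.array([X,Y])-O)@ey)
E
python3 go.py 535.5,383,130,98
```

```text
t 1.95 pos [ 203.9 -483.8  226.8] w 91.9 gf 0.0 F [ 0.5  0.1 -0.2] ang 22.85 j [-1.32  0.34  1.52 -0.    1.28 -0.15]
535.5,383,130,98 [1.2843, -1.3401, 0.1934, 0.0, 0.0, -0.6558]
```

```bash
python3 -m pendant '[[0.86,-0.9,0.05,0,0,-0.45],[0.86,-0.9,0.05,0,0,-0.45],[0.86,-0.9,0.05,0,0,-0.45],[0.86,-0.9,0.05,0,0,-0.45],[0.86,-0.9,0.05,0,0,-0.45],[0.86,-0.9,0.05,0,0,-0.45],[0.86,-0.9,0.05,0,0,-0.45],[0.86,-0.9,0.05,0,0,-0.45],[0.86,-0.9,0.05,0,0,-0.45],[0.86,-0.9,0.05,0,0,-0.45]]' 0.6 20; python3 go.py 535.5,383,100,98 535.5,383,6.5,98
```

```text
t: 3.2
position: [426.0, 100.0, 201.9]
tool_rot: [0.796, 0.605, 0.0, 0.0]
contact_force: [0.6, -1.7, -0.0]
grip_width: 55.0
grip_force: 0.0
t 3.2 pos [426.  100.  201.9] w 55.0 gf 0.0 F [ 0.6 -1.7 -0. ] ang 74.44 j [ 0.06  0.21  1.79 -0.    1.15  0.33]
535.5,383,100,98 [0.6039, 0.0589, 0.204, 0.0006, 0.0001, -0.2056]
535.5,383,6.5,98 [0.6039, 0.0587, 0.391, 0.0006, 0.0001, -0.2056]
```

```bash
python3 -m pendant '[[0.604,0.059,0.204,0,0,-0.206],[0.604,0.059,0.204,0,0,-0.206],[0.604,0.059,0.204,0,0,-0.206],[0.604,0.059,0.204,0,0,-0.206],[0.604,0.059,0.204,0,0,-0.206],[0.604,0.059,0.204,0,0,-0.206],[0.604,0.059,0.204,0,0,-0.206],[0.604,0.059,0.204,0,0,-0.206],[0.604,0.059,0.204,0,0,-0.206],[0.604,0.059,0.204,0,0,-0.206]]' 0.5 20; python3 go.py 535.5,383,7,98;python3 - <<'E'
from h import *
T=robot.read_camera('top');S=robot.read_camera('scene')
cv2.imwrite('pics/g1.png',np.hstack([cv2.resize(T['pixels'][190:250,180:260],None,fx=5,fy=5),cv2.resize(S['pixels'][250:310,160:240],None,fx=5,fy=5)]))
E
```

```text
t: 4.45
position: [535.3, 380.2, 100.6]
tool_rot: [0.656, 0.755, 0.0, 0.0]
contact_force: [-0.0, -0.2, 0.2]
grip_width: 46.2
grip_force: 0.0
t 4.45 pos [535.3 380.2 100.6] w 46.2 gf 0.0 F [-0.  -0.2  0.2] ang 97.96 j [ 0.5   0.69  1.29 -0.    1.16  0.36]
535.5,383,7,98 [0.0055, 0.0011, 0.1872, 0.0005, -0.0001, -0.0003]
```

View pics/g1.png

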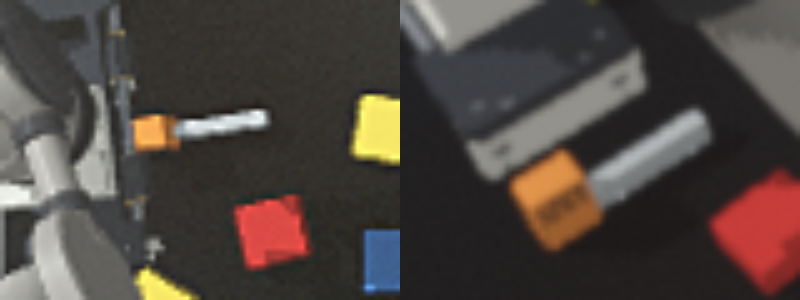

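The view shows the gripper above the orange grip (top-crop 152,133). The sideways offset is parallax from its height. Descend and grip.

```bash
python3 -m pendant '[[0.005,0.001,0.06,0,0,0],[0.0055,0.001,0.12,0,0,0],[0.0055,0.001,0.16,0,0,0],[0.0055,0.001,0.187,0,0,0],[0.0055,0.001,0.187,0,0,0],[0.0055,0.001,0.187,0,0,0],[0.0055,0.001,0.187,0,0,0],[0.0055,0.001,0.187,0,0,0],[0.0055,0.001,0.187,0,0,0],[0.0055,0.001,0.187,0,0,0]]' 0.5 25 >/dev/null; python3 go.py 535.5,383,7,98; python3 -m pendant '[[0,0,0,0,0,0],[0,0,0,0,0,0],[0,0,0,0,0,0],[0,0,0,0,0,0],[0,0,0,0,0,0],[0,0,0,0,0,0],[0,0,0,0,0,0],[0,0,0,0,0,0],[0,0,-0.08,0,0,0],[0,0,-0.15,0,0,0]]' 0 25 >/dev/null; python3 go.py 400,0,130,92 401,-288.3,100,85.64
```

```text
t 5.8 pos [535.1 383.6   6.3] w 45.7 gf 0.0 F [-0.3  0.3  0.6] ang 98.02 j [ 0.51  0.8   1.36 -0.    0.98  0.37]
535.5,383,7,98 [-0.0013, 0.0006, -0.0015, 0.0001, 0.0, 0.0002]
t 7.05 pos [535.  383.5  81.9] w 22.2 gf 25.0 F [ 0.9  0.2 -0.8] ang 98.02 j [ 0.51  0.71  1.3  -0.    1.13  0.37]
400,0,130,92 [-0.7219, -0.3745, -0.0959, -0.0002, 0.0002, 0.0525]
401,-288.3,100,85.64 [-1.2931, -0.4529, -0.0357, -0.0002, 0.0002, 0.108]
```

```bash
python3 -m pendant '[[-0.1,-0.05,-0.09,0,0,0.01],[-0.2,-0.1,-0.096,0,0,0.02],[-0.3,-0.15,-0.096,0,0,0.03],[-0.4,-0.2,-0.096,0,0,0.04],[-0.5,-0.25,-0.096,0,0,0.05],[-0.6,-0.3,-0.096,0,0,0.053],[-0.7,-0.36,-0.096,0,0,0.053],[-0.8,-0.39,-0.096,0,0,0.06],[-0.9,-0.4,-0.096,0,0,0.07],[-0.95,-0.41,-0.096,0,0,0.08]]' >/dev/null; python3 go.py 406,-288,70,85.64
```

```text
t 8.3 pos [ 398.5 -117.8  129.6] w 21.8 gf 25.0 F [-0.2  0.  -0.8] ang 88.68 j [-0.47  0.26  1.95 -0.    0.93 -0.45]
406,-288,70,85.64 [-0.3397, 0.0226, 0.1195, 0.0007, 0.0005, 0.0266]
```

```bash
python3 -m pendant '[[-0.1,0.01,0,0,0,0.01],[-0.2,0.02,0,0,0,0.02],[-0.3,0.022,0,0,0,0.0266],[-0.34,0.0226,0,0,0,0.0266],[-0.34,0.0226,0.05,0,0,0.0266],[-0.34,0.0226,0.1,0,0,0.0266],[-0.34,0.0226,0.12,0,0,0.0266],[-0.34,0.0226,0.12,0,0,0.0266],[-0.34,0.0226,0.12,0,0,0.0266],[-0.34,0.0226,0.12,0,0,0.0266]]' >/dev/null; python3 go.py 406,-288,16,85.64;python3 - <<'E'
from h import *
T=robot.read_camera('top');S=robot.read_camera('scene')
cv2.imwrite('pics/g2.png',np.hstack([cv2.resize(T['pixels'][180:280,370:450],None,fx=5,fy=5),cv2.resize(S['pixels'][160:260,370:450],None,fx=5,fy=5)]))
E
```

```text
t 9.55 pos [ 406.7 -285.8   70. ] w 22.0 gf 25.0 F [ 0.6 -0.4 -1.1] ang 85.82 j [-0.77  0.48  1.8  -0.    0.86 -0.69]
406,-288,16,85.64 [-0.0044, -0.0012, 0.1081, 0.0006, 0.0005, 0.0015]
```

View pics/g2.png

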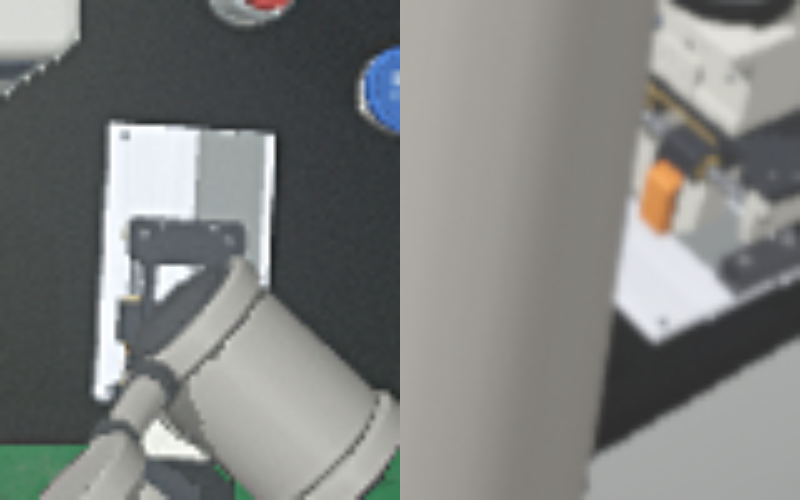

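The spacer is held over the plate near the stop. Descend, then creep towards the stop.

```bash
python3 -m pendant '[[-0.0044,-0.001,0.05,0,0,0.0015],[-0.0044,-0.001,0.09,0,0,0.0015],[-0.0044,-0.001,0.106,0,0,0.0015],[-0.0044,-0.001,0.106,0,0,0.0015],[-0.0044,-0.001,0.108,0,0,0.0015],[-0.0044,-0.001,0.109,0,0,0.0015],[-0.0044,-0.001,0.11,0,0,0.0015],[-0.0044,-0.001,0.11,0,0,0.0015],[-0.0044,-0.001,0.11,0,0,0.0015],[-0.0044,-0.001,0.11,0,0,0.0015]]' >/dev/null; python3 go.py; python3 -m pendant '[[0,-0.002,0,0,0,0],[0,-0.003,0,0,0,0],[0,-0.004,0,0,0,0],[0,-0.005,0,0,0,0],[0,-0.006,0,0,0,0],[0,-0.006,0,0,0,0],[0,-0.006,0,0,0,0],[0,-0.006,0,0,0,0],[0,-0.006,0,0,0,0],[0,-0.006,0,0,0,0]]' >/dev/null; python3 go.py
```

```text
t 10.9 pos [ 405.6 -287.7   14.2] w 21.9 gf 25.0 F [-0.3 -0.3 -0.6] ang 85.63 j [-0.77  0.57  1.84 -0.    0.72 -0.69]
t 12.15 pos [ 402.6 -287.5   14.2] w 22.0 gf 25.0 F [-0.5  0.1 -0.4] ang 85.64 j [-0.78  0.57  1.85 -0.    0.72 -0.7 ]
```

```bash
for i in 1; do python3 -m pendant '[[0,-0.001,0,0,0,0],[0,-0.001,0,0,0,0],[0,-0.002,0,0,0,0],[0,-0.002,0,0,0,0],[0,-0.003,0,0,0,0],[0,-0.003,0,0,0,0],[0,-0.003,0,0,0,0],[0,-0.003,0,0,0,0],[0,-0.003,0,0,0,0],[0,-0.003,0,0,0,0]]' >/dev/null; python3 go.py;  python3 -m pendant '[[0,-0.001,0,0,0,0],[0,-0.001,0,0,0,0],[0,-0.002,0,0,0,0],[0,-0.002,0,0,0,0],[0,-0.002,0,0,0,0],[0,-0.002,0,0,0,0],[0,-0.002,0,0,0,0],[0,-0.002,0,0,0,0],[0,-0.002,0,0,0,0],[0,-0.002,0,0,0,0]]' >/dev/null; python3 go.py; done
```

```text
t 13.4 pos [ 401.1 -287.4   14.2] w 21.7 gf 25.0 F [ 1.4 -0.9  0. ] ang 85.64 j [-0.78  0.57  1.85 -0.    0.72 -0.7 ]
t 14.65 pos [ 400.1 -287.3   14.2] w 21.7 gf 25.0 F [ 0.3  0.6 -1. ] ang 85.64 j [-0.78  0.57  1.86 -0.    0.72 -0.7 ]
```

```bash
python3 -m pendant '[[0,-0.001,0,0,0,0],[0,-0.001,0,0,0,0],[0,-0.002,0,0,0,0],[0,-0.002,0,0,0,0],[0,-0.002,0,0,0,0],[0,-0.002,0,0,0,0],[0,-0.002,0,0,0,0],[0,-0.002,0,0,0,0],[0,-0.002,0,0,0,0],[0,-0.002,0,0,0,0]]' >/dev/null; python3 go.py;  python3 -m pendant '[[0,-0.001,0,0,0,0],[0,-0.001,0,0,0,0],[0,-0.002,0,0,0,0],[0,-0.002,0,0,0,0],[0,-0.002,0,0,0,0],[0,-0.002,0,0,0,0],[0,-0.002,0,0,0,0],[0,-0.002,0,0,0,0],[0,-0.002,0,0,0,0],[0,-0.002,0,0,0,0]]' >/dev/null; python3 go.py
```

```text
t 15.9 pos [ 399.1 -287.2   14.2] w 21.8 gf 25.0 F [-0.3 -0.7  0. ] ang 85.63 j [-0.78  0.57  1.86 -0.    0.71 -0.7 ]
t 17.15 pos [ 398.1 -287.2   14.2] w 21.9 gf 25.0 F [ 0.1 -0.  -0.7] ang 85.64 j [-0.78  0.57  1.86 -0.    0.71 -0.7 ]
```

```bash
python3 -m pendant '[[0,-0.001,0,0,0,0],[0,-0.001,0,0,0,0],[0,-0.002,0,0,0,0],[0,-0.002,0,0,0,0],[0,-0.002,0,0,0,0],[0,-0.002,0,0,0,0],[0,-0.002,0,0,0,0],[0,-0.002,0,0,0,0],[0,-0.002,0,0,0,0],[0,-0.002,0,0,0,0]]' >/dev/null; python3 go.py;  python3 -m pendant '[[0,-0.001,0,0,0,0],[0,-0.001,0,0,0,0],[0,-0.002,0,0,0,0],[0,-0.002,0,0,0,0],[0,-0.002,0,0,0,0],[0,-0.002,0,0,0,0],[0,-0.002,0,0,0,0],[0,-0.002,0,0,0,0],[0,-0.002,0,0,0,0],[0,-0.002,0,0,0,0]]' >/dev/null; python3 go.py
```

```text
t 18.4 pos [ 397.2 -287.1   14.3] w 21.8 gf 25.0 F [ 0.4  0.4 -1.7] ang 85.63 j [-0.78  0.57  1.86 -0.    0.71 -0.71]
t 19.65 pos [ 397.1 -287.1   14.3] w 21.9 gf 25.0 F [ 7.3  1.5 -4.2] ang 85.64 j [-0.78  0.57  1.87  0.    0.71 -0.71]
```

Contact: the blade meets the stop at TCP x = 397.1. Back off the strain, release and rise.

```bash
python3 -m pendant '[[0,0.001,0,0,0,0],[0,0.0016,0,0,0,0],[0,0.0016,0,0,0,0],[0,0.0016,0,0,0,0],[0,0.0016,0,0,0,0],[0,0.0016,0,0,0,0],[0,0.0016,0,0,0,0],[0,0.0016,0,0,0,0],[0,0.0016,0,0,0,0],[0,0.0016,0,0,0,0]]' >/dev/null; python3 go.py;  python3 -m pendant '[[0,0,0,0,0,0],[0,0,0,0,0,0],[0,0,0,0,0,0],[0,0,0,0,0,0],[0,0,0,0,0,0],[0,0,0,0,0,0],[0,0,-0.05,0,0,0],[0,0,-0.1,0,0,0],[0,0,-0.2,0,0,0],[0,0,-0.25,0,0,0]]' 0.42 >/dev/null; python3 go.py 390,0,150,0  443.5,209,90,-4.36
```

```text
t 20.9 pos [ 397.1 -287.1   14.3] w 21.7 gf 25.0 F [ 4.9  1.2 -2.2] ang 85.63 j [-0.78  0.57  1.86  0.    0.71 -0.71]
t 22.15 pos [ 397.5 -287.6  141.6] w 38.6 gf 0.0 F [-0.4 -0.3  0.2] ang 85.64 j [-0.78  0.37  1.74 -0.    1.03 -0.71]
390,0,150,0 [0.5723, -0.0587, -0.0181, 0.0017, -0.0, 0.7473]
443.5,209,90,-4.36 [0.9975, 0.016, 0.1011, 0.0018, -0.0001, 0.7854]
```

```bash
python3 -m pendant '[[0.12,0,0,0,0,0.09],[0.24,0,0,0,0,0.18],[0.36,0,0,0,0,0.27],[0.48,0,0,0,0,0.36],[0.6,0,0,0,0,0.45],[0.72,0.01,0,0,0,0.54],[0.84,0.01,0,0,0,0.63],[0.94,0.015,0,0,0,0.71],[0.994,0.018,0.05,0,0,0.747],[0.994,0.018,0.1,0,0,0.747]]' 0.65 >/dev/null; python3 go.py 443.5,209,70,0 443.5,209,7,0
```

```text
t 23.4 pos [444.6 210.8  89.4] w 59.9 gf 0.0 F [-0.6 -0.1 -0.5] ang 0.03 j [0.29 0.44 1.8  0.   0.89 1.86]
443.5,209,70,0 [-0.0023, 0.0036, 0.0389, -0.0006, -0.0017, 0.0002]
443.5,209,7,0 [-0.0028, 0.0037, 0.1649, -0.0006, -0.0017, 0.0002]
```

```bash
python3 - <<'E'
from h import *
T=robot.read_camera('top');S=robot.read_camera('scene')
cv2.imwrite('pics/g3.png',np.hstack([cv2.resize(T['pixels'][180:280,370:450],None,fx=5,fy=5),cv2.resize(S['pixels'][220:320,220:300],None,fx=5,fy=5)]))
E
```

```text
(no output)
```

View pics/g3.png

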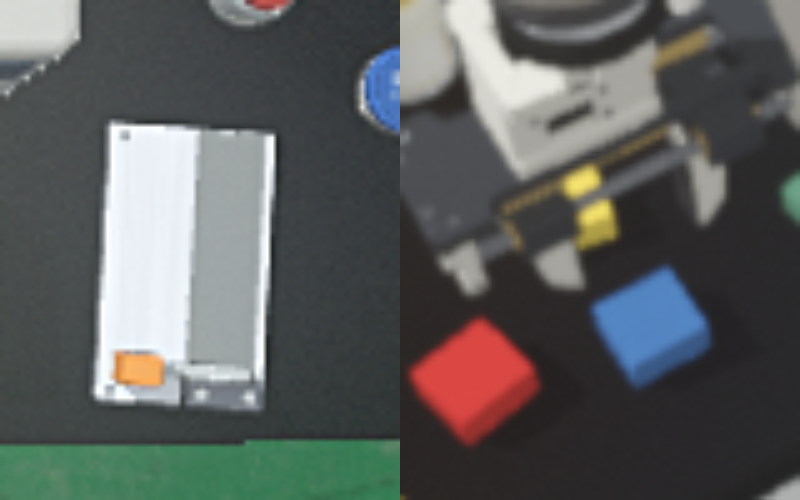

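The spacer stands against the stop, square to it. Descend on blue and grip.

```bash
python3 -m pendant '[[-0.0025,0.0036,0.06,0,-0.0017,0],[-0.0025,0.0036,0.12,0,-0.0017,0],[-0.0025,0.0036,0.15,0,-0.0017,0],[-0.0025,0.0036,0.172,0,-0.0017,0],[-0.0025,0.0036,0.172,0,-0.0017,0],[-0.0025,0.0036,0.172,0,-0.0017,0],[-0.0025,0.0036,0.172,0,-0.0017,0],[-0.0025,0.0036,0.172,0,-0.0017,0],[-0.0025,0.0036,0.172,0,-0.0017,0],[-0.0025,0.0036,0.172,0,-0.0017,0]]' 0.65 25 >/dev/null; python3 go.py; python3 -m pendant '[[0,0,0,0,0,0],[0,0,0,0,0,0],[0,0,0,0,0,0],[0,0,0,0,0,0],[0,0,0,0,0,0],[0,0,0,0,0,0],[0,0,0,0,0,0],[0,0,-0.05,0,0,0],[0,0,-0.12,0,0,0],[0,0,-0.24,0,0,0]]' 0 25 >/dev/null; python3 go.py 
python3 - <<'E'
from pl import *
# robot-frame correction: spacer centre at plate(-80,31) was TCP (397.1,-287.1)
print(P(397.1,-287.1), W(-53,-28),W(-88,-28))
E
```

```text
t 24.75 pos [442.5 206.    3.2] w 59.8 gf 0.0 F [ 0.8 -0.1  0.3] ang 0.04 j [0.28 0.58 1.87 0.   0.69 1.85]
t 26.0 pos [441.4 205.5 122.8] w 43.9 gf 25.0 F [ 1.4  0.4 -1.2] ang 0.03 j [0.28 0.39 1.77 0.   0.99 1.85]
(np.float64(-83.9687995591104), np.float64(31.908787200423877)) [ 423.42473614 -349.18975436] [ 388.52602372 -346.52895163]
```

```bash
sed -i 's/O=np.array(.*/O=np.array([474.4,-325.0])/' pl.py; python3 go.py 425.4,-349.3,122,-4.36
```

```text
t 26.0 pos [441.4 205.5 122.8] w 43.9 gf 25.0 F [ 1.4  0.4 -1.2] ang 0.03 j [0.28 0.39 1.77 0.   0.99 1.85]
425.4,-349.3,122,-4.36 [-0.0324, 1.1095, 0.0036, 0.001, 0.0041, 0.0383]
```

```bash
python3 -m pendant '[[-0.01,0.11,0,0,0,0.01],[-0.01,0.22,0,0,0,0.02],[-0.02,0.33,0,0,0,0.03],[-0.02,0.44,0,0,0,0.038],[-0.03,0.55,0,0,0,0.038],[-0.03,0.66,0,0,0,0.038],[-0.03,0.77,0,0,0,0.038],[-0.032,0.87,0,0,0,0.038],[-0.032,0.95,0,0,0,0.038],[-0.032,1,0,0,0,0.038]]' >/dev/null; python3 go.py 425.4,-349.3,60,-4.36 425.4,-349.3,13,-4.36
```

```text
t 27.25 pos [ 426.6 -295.9  123. ] w 43.5 gf 25.0 F [-0.5 -0.2 -0.8] ang -4.42 j [-0.75  0.44  1.68 -0.    1.02  0.9 ]
425.4,-349.3,60,-4.36 [0.0063, 0.1066, 0.126, 0.0001, 0.0019, -0.0005]
425.4,-349.3,13,-4.36 [0.0066, 0.1066, 0.22, 0.0001, 0.0019, -0.0005]
```

```bash
python3 -m pendant '[[0.006,0.06,0,0,0,0],[0.006,0.1,0,0,0,0],[0.006,0.105,0.03,0,0,0],[0.006,0.105,0.1,0,0,0],[0.006,0.105,0.15,0,0,0],[0.006,0.105,0.18,0,0,0],[0.006,0.105,0.18,0,0,0],[0.006,0.105,0.18,0,0,0],[0.006,0.105,0.18,0,0,0],[0.006,0.105,0.18,0,0,0]]' >/dev/null; python3 go.py 425.4,-349.3,12,-4.36
```

```text
t 28.5 pos [ 426.2 -346.9   34. ] w 43.9 gf 25.0 F [ 0.9  0.5 -1.4] ang -4.32 j [-0.82  0.61  1.68 -0.    0.85  0.83]
425.4,-349.3,12,-4.36 [-0.0011, 0.0049, 0.0439, 0.0006, 0.0012, 0.0003]
```

```bash
python3 -m pendant '[[-0.001,0.005,0.03,0,0.001,0],[-0.001,0.005,0.04,0,0.001,0],[-0.001,0.005,0.044,0,0.001,0],[-0.001,0.005,0.044,0,0.001,0],[-0.003,0.005,0.044,0,0.001,0],[-0.005,0.005,0.044,0,0.001,0],[-0.006,0.005,0.044,0,0.001,0],[-0.007,0.005,0.044,0,0.001,0],[-0.007,0.005,0.044,0,0.001,0],[-0.007,0.005,0.044,0,0.001,0]]' >/dev/null; python3 go.py; python3 -m pendant '[[-0.001,0,0,0,0,0],[-0.002,0,0,0,0,0],[-0.002,0,0,0,0,0],[-0.003,0,0,0,0,0],[-0.003,0,0,0,0,0],[-0.003,0,0,0,0,0],[-0.003,0,0,0,0,0],[-0.003,0,0,0,0,0],[-0.003,0,0,0,0,0],[-0.003,0,0,0,0,0]]' >/dev/null; python3 go.py
```

```text
t 29.75 pos [ 422.1 -348.8   11.3] w 43.6 gf 25.0 F [-0.2  0.6 -1. ] ang -4.32 j [-0.83  0.64  1.7  -0.    0.8   0.82]
t 31.0 pos [ 420.8 -348.8   11.4] w 43.8 gf 25.0 F [ 1.3 -0.7 -1.4] ang -4.32 j [-0.83  0.64  1.71 -0.    0.8   0.82]
```

```bash
python3 -m pendant '[[-0.001,0,0,0,0,0],[-0.002,0,0,0,0,0],[-0.002,0,0,0,0,0],[-0.002,0,0,0,0,0],[-0.002,0,0,0,0,0],[-0.002,0,0,0,0,0],[-0.002,0,0,0,0,0],[-0.002,0,0,0,0,0],[-0.002,0,0,0,0,0],[-0.002,0,0,0,0,0]]' >/dev/null; python3 go.py; python3 -m pendant '[[-0.001,0,0,0,0,0],[-0.002,0,0,0,0,0],[-0.002,0,0,0,0,0],[-0.002,0,0,0,0,0],[-0.002,0,0,0,0,0],[-0.002,0,0,0,0,0],[-0.002,0,0,0,0,0],[-0.002,0,0,0,0,0],[-0.002,0,0,0,0,0],[-0.002,0,0,0,0,0]]' >/dev/null; python3 go.py
```

```text
t 32.25 pos [ 420.7 -348.8   11.5] w 43.8 gf 25.0 F [ 6.7 -0.2 -2.9] ang -4.34 j [-0.83  0.64  1.71 -0.    0.79  0.81]
t 33.5 pos [ 420.7 -348.8   11.6] w 43.6 gf 25.0 F [10.7  1.  -4.6] ang -4.35 j [-0.83  0.64  1.71  0.    0.79  0.81]
```

```bash
python3 -m pendant '[[0.001,0,0,0,0,0],[0.002,0,0,0,0,0],[0.003,0,0,0,0,0],[0.003,0,0,0,0,0],[0.003,0,0,0,0,0],[0.003,0,0,0,0,0],[0.003,0,0,0,0,0],[0.003,0,0,0,0,0],[0.003,0,0,0,0,0],[0.003,0,0,0,0,0]]' >/dev/null; python3 go.py; python3 -m pendant '[[0,0,0,0,0,0],[0,0,0,0,0,0],[0,0,0,0,0,0],[0,0,0,0,0,0],[0,0,-0.05,0,0,0],[0,0,-0.1,0,0,0],[0,0,-0.2,0,0,0],[0.05,-0.12,-0.22,0,0,0],[0.05,-0.24,-0.22,0,0,0],[0.05,-0.36,-0.22,0,0,0]]' 0.58 >/dev/null; python3 go.py 397.1,-287.1,100,85.64; python3 - <<'E'
from h import *
T=robot.read_camera('top')
cv2.imwrite('pics/g4.png',ortho(T,20,360,480,-400,-240,4.9))
E
```

```text
t 34.75 pos [ 420.8 -348.8   11.4] w 43.8 gf 25.0 F [ 5.1  0.5 -3.8] ang -4.33 j [-0.83  0.64  1.71 -0.    0.79  0.82]
t 36.0 pos [ 458.9 -169.3  121.5] w 53.1 gf 0.0 F [0.8 0.3 0.3] ang -4.35 j [-0.51  0.39  1.77 -0.    0.98  1.14]
397.1,-287.1,100,85.64 [-0.1053, 0.2442, 0.0431, -0.0001, 0.0005, -0.7853]
```

View pics/g4.png

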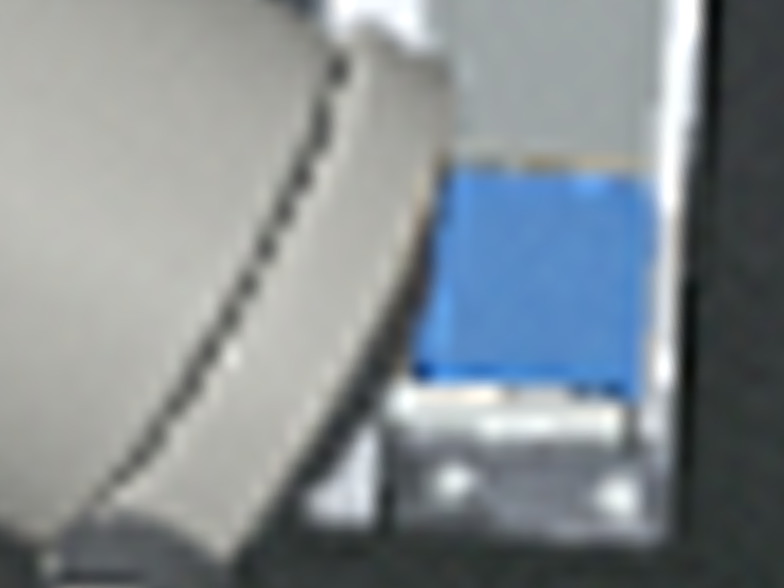

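Blue sits against the spacer on the band, square to it and within about 1.5 mm of the centre line. Regrip the spacer at its recorded pose.

```bash
python3 -m pendant '[[-0.02,0.04,0,0,0,-0.09],[-0.04,0.08,0,0,0,-0.18],[-0.06,0.12,0,0,0,-0.27],[-0.08,0.16,0,0,0,-0.36],[-0.1,0.2,0,0,0,-0.45],[-0.105,0.24,0,0,0,-0.54],[-0.105,0.244,0,0,0,-0.63],[-0.105,0.244,0,0,0,-0.72],[-0.105,0.244,0.04,0,0,-0.785],[-0.105,0.244,0.04,0,0,-0.785]]' 0.42 >/dev/null; python3 -m pendant '[[0,0,0,0,0,0],[0,0,0,0,0,0],[0,0,0,0,0,0],[0,0,0,0,0,0],[0,0,0,0,0,0],[0,0,0,0,0,0],[0,0,0,0,0,0],[0,0,0,0,0,0],[0,0,0,0,0,0],[0,0,0,0,0,0]]' >/dev/null;  python3 go.py 397.1,-287.1,60,85.64  397.1,-287.1,15,85.64
```

```text
t 38.55 pos [ 397.2 -288.7  101.3] w 38.5 gf 0.0 F [-0.8 -0.3  0.9] ang 85.63 j [-0.78  0.43  1.79 -0.    0.93 -0.71]
397.1,-287.1,60,85.64 [0.0032, -0.0004, 0.0826, -0.0007, 0.0002, -0.0001]
397.1,-287.1,15,85.64 [0.0033, -0.0003, 0.1726, -0.0007, 0.0002, -0.0001]
```

```bash
python3 -m pendant '[[0.003,0,0.06,0,0,0],[0.003,0,0.11,0,0,0],[0.003,0,0.15,0,0,0],[0.003,0,0.172,0,0,0],[0.003,0,0.172,0,0,0],[0.003,0,0.172,0,0,0],[0.003,0,0.172,0,0,0],[0.003,0,0.172,0,0,0],[0.003,0,0.172,0,0,0],[0.003,0,0.172,0,0,0]]' >/dev/null; python3 go.py  397.1,-287.1,15,85.64
```

```text
t 39.8 pos [ 397.3 -287.3   15.4] w 38.6 gf 0.0 F [-0.  -0.6 -0.8] ang 85.63 j [-0.78  0.56  1.86 -0.    0.72 -0.7 ]
397.1,-287.1,15,85.64 [0.0003, -0.0003, 0.0008, -0.0006, 0.0002, -0.0001]
```

```bash
python3 -m pendant '[[0,-0.0004,0,0,0,0],[0,-0.0004,0,0,0,0],[0,-0.0004,0,0,0,0],[0,-0.0004,0,0,0,0],[0,-0.0004,0,0,0,0],[0,-0.0004,0,0,0,0],[0,-0.0004,0,0,0,0],[0,-0.0004,0,0,0,0],[0,-0.0004,0,0,0,0],[0,-0.0004,0,0,0,0]]' 0 25 >/dev/null; python3 go.py; python3 -m pendant '[[0,0,-0.01,0,0,0],[0,0,-0.02,0,0,0],[0,0,-0.03,0,0,0],[0,0,-0.05,0,0,0],[0,0,-0.07,0,0,0],[0,0,-0.1,0,0,0],[0,0,-0.1,0,0,0],[0,0,-0.1,0,0,0],[0,0,-0.1,0,0,0],[0,0,-0.1,0,0,0]]' >/dev/null; python3 go.py; python3 -c "
from pl import *
p=P(397.1,-287.1);print(p,W(p[0]+54,p[1]),W(p[0]+56,p[1]))"
```

```text
t 41.05 pos [ 397.1 -287.3   15.3] w 21.9 gf 25.0 F [ 1.8  0.3 -1.1] ang 85.64 j [-0.78  0.56  1.86 -0.    0.72 -0.7 ]
t 42.3 pos [ 396.9 -287.1   64.9] w 21.7 gf 25.0 F [0.1 0.1 0. ] ang 85.63 j [-0.78  0.48  1.82 -0.    0.84 -0.7 ]
(np.float64(-79.95756840157445), np.float64(31.91374712106894)) [ 450.94372774 -291.20523851] [ 452.93793988 -291.35728438]
```

```bash
python3 go.py 452.4,-291.3,65,85.64; python3 -m pendant '[[0,0.03,0,0,0,0],[0,0.06,0,0,0,0],[0,0.09,0,0,0,0],[0,0.111,0,0,0,0],[0,0.1115,0,0,0,0],[0,0.1115,0,0,0,0],[0,0.1115,0,0,0,0],[0,0.1115,0,0,0,0],[0,0.1115,0,0,0,0],[0,0.1115,0,0,0,0]]' >/dev/null; python3 go.py 452.4,-291.3,16,85.64 450.95,-291.2,15.5,85.64
```

```text
t 42.3 pos [ 396.9 -287.1   64.9] w 21.7 gf 25.0 F [0.1 0.1 0. ] ang 85.63 j [-0.78  0.48  1.82 -0.    0.84 -0.7 ]
452.4,-291.3,65,85.64 [-0.0, 0.1113, -0.0004, -0.001, -0.0001, -0.0001]
t 43.55 pos [ 452.6 -291.5   65.3] w 21.6 gf 25.0 F [ 0.3 -0.7 -0.7] ang 85.63 j [-0.71  0.55  1.69 -0.    0.9  -0.64]
452.4,-291.3,16,85.64 [0.0004, -0.0004, 0.0986, -0.0007, 0.0002, -0.0001]
450.95,-291.2,15.5,85.64 [0.0004, -0.0033, 0.0996, -0.0007, 0.0002, -0.0001]
```

```bash
python3 -m pendant '[[0,0,0.04,0,0,0],[0,0,0.08,0,0,0],[0,0,0.096,0,0,0],[0,0,0.098,0,0,0],[0,0,0.098,0,0,0],[0,0,0.098,0,0,0],[0,-0.001,0.098,0,0,0],[0,-0.002,0.098,0,0,0],[0,-0.0025,0.098,0,0,0],[0,-0.0025,0.098,0,0,0]]' >/dev/null; python3 go.py 450.95,-291.2,15.5,85.64
```

```text
t 44.8 pos [ 451.3 -291.4   16.2] w 22.0 gf 25.0 F [ 1.2  0.1 -1.8] ang 85.63 j [-0.72  0.62  1.73 -0.    0.79 -0.64]
450.95,-291.2,15.5,85.64 [0.0003, -0.0008, 0.0015, -0.0007, 0.0002, -0.0001]
```

```bash
python3 -m pendant '[[0,-0.0003,0.001,0,0,0],[0,-0.0007,0.001,0,0,0],[0,-0.0007,0.001,0,0,0],[0,-0.0007,0.001,0,0,0],[0,-0.0007,0.001,0,0,0],[0,-0.0007,0.001,0,0,0],[0,-0.0007,0.001,0,0,0],[0,-0.0007,0.001,0,0,0],[0,-0.0007,0.001,0,0,0],[0,-0.0007,0.001,0,0,0]]' >/dev/null; python3 go.py; python3 -m pendant '[[0,0,0,0,0,0],[0,0,0,0,0,0],[0,0,0,0,0,0],[0,0,0,0,0,0],[0,0,0,0,0,0],[0,0,-0.05,0,0,0],[0,0,-0.1,0,0,0],[0,0,-0.2,0,0,0],[0.02,0,-0.22,0,0,0],[0.1,0,-0.22,0,0,0]]' 0.42 >/dev/null; python3 go.py 460.5,87,90,8.5; python3 - <<'E'
from h import *
T=robot.read_camera('top')
cv2.imwrite('pics/g5.png',ortho(T,20,360,500,-400,-240,4))
print(blk(T,(460,87),45),[ (r['conf'],r['position']) for r in robot.mark_of('blower',T)])
E
```

```text
t 46.05 pos [ 451.1 -291.3   15.8] w 21.9 gf 25.0 F [ 0.1  0.7 -1.4] ang 85.64 j [-0.72  0.62  1.73 -0.    0.79 -0.64]
t 47.3 pos [ 455.4 -242.3  126.4] w 38.6 gf 0.0 F [-0.4  1.3 -0.7] ang 85.49 j [-0.64  0.43  1.69 -0.    1.02 -0.56]
460.5,87,90,8.5 [0.6575, -0.0416, 0.0715, 0.001, 0.0005, 0.6719]
(array([459.9,  87.2]), array([47. , 46.3]), 9.3) [(0.76, [352.3, 234.5]), (0.71, [355.5, 228.9])]
```

View pics/g5.png

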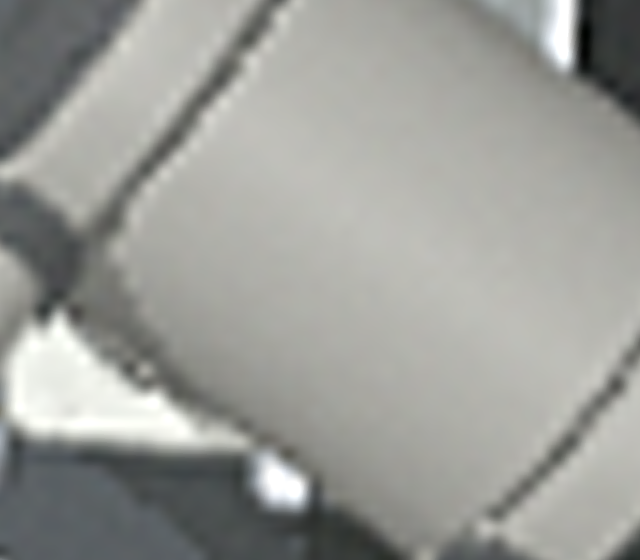

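The arm hides the plate in this view. Go on to green.

```bash
python3 -m pendant '[[0.08,-0.005,0,0,0,0.085],[0.17,-0.01,0,0,0,0.17],[0.26,-0.02,0,0,0,0.255],[0.35,-0.025,0,0,0,0.34],[0.44,-0.03,0,0,0,0.42],[0.53,-0.035,0,0,0,0.5],[0.61,-0.04,0,0,0,0.59],[0.655,-0.041,0.03,0,0,0.672],[0.655,-0.041,0.07,0,0,0.672],[0.655,-0.041,0.07,0,0,0.672]]' 0.65 >/dev/null; python3 go.py 460.5,87,3.5,8.5; python3 - <<'E'
from h import *
T=robot.read_camera('top')
cv2.imwrite('pics/g6.png',ortho(T,20,360,500,-400,-240,4))
for c in((420,-350),): print('blue',blk(T,c,70))
E
```

```text
t 48.65 pos [458.   86.7  89.1] w 59.8 gf 0.0 F [0.1 0.9 1. ] ang 8.68 j [ 0.02  0.41  1.86 -0.    0.88  1.44]
460.5,87,3.5,8.5 [0.0059, 0.0003, 0.1711, -0.0002, 0.0028, 0.0016]
blue (array([ 422. , -348.9]), array([48.5, 45.6]), 85.5)
```

View pics/g6.png

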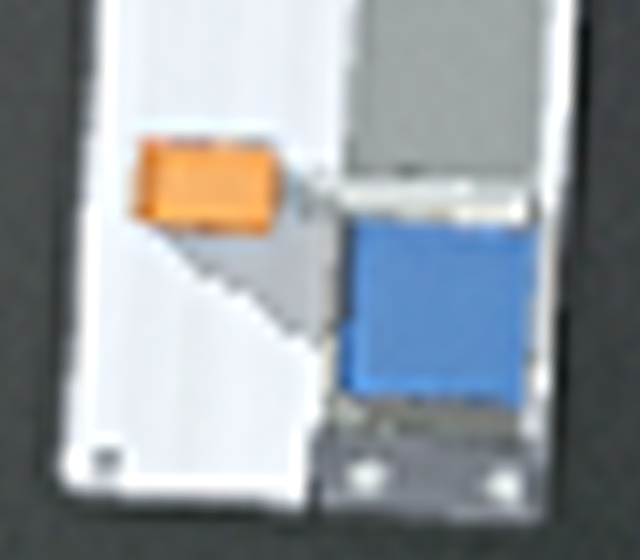

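Blue, the blade and the grip all look square: blue at crop cols 350..535, blade at row 200, and about a 10 mm gap at the stop. Grip green.

```bash
python3 -m pendant '[[0.005,0.0003,0.06,0,0.0028,0.0016],[0.005,0.0003,0.12,0,0.0028,0.0016],[0.005,0.0003,0.15,0,0.0028,0.0016],[0.005,0.0003,0.171,0,0.0028,0.0016],[0.005,0.0003,0.171,0,0.0028,0.0016],[0.005,0.0003,0.171,0,0.0028,0.0016],[0.005,0.0003,0.171,0,0.0028,0.0016],[0.005,0.0003,0.171,0,0.0028,0.0016],[0.005,0.0003,0.171,0,0.0028,0.0016],[0.005,0.0003,0.171,0,0.0028,0.0016]]' 0.65 25 >/dev/null; python3 go.py; python3 -m pendant '[[0,0,0,0,0,0],[0,0,0,0,0,0],[0,0,0,0,0,0],[0,0,0,0,0,0],[0,0,0,0,0,0],[0,0,0,0,0,0],[0,0,0,0,0,0],[0,0,-0.05,0,0,0],[0,0,-0.12,0,0,0],[0,0,-0.24,0,0,0]]' 0 25 >/dev/null; python3 go.py 458,-300,122,-4.36;python3 -c "
from pl import *
print(P(420.75,-348.8),W(1,-28),W(7,-28))"
```

```text
t 49.95 pos [461.8  86.9   5.2] w 59.7 gf 0.0 F [-0.2 -0.8  0.4] ang 8.45 j [0.02 0.56 1.93 0.   0.65 1.44]
t 51.2 pos [459.8  86.6 124.9] w 43.9 gf 25.0 F [ 1.5 -0.5 -1.1] ang 8.44 j [0.02 0.36 1.82 0.   0.97 1.45]
458,-300,122,-4.36 [-0.1172, 0.7643, 0.0055, -0.0002, 0.0003, 0.1117]
(np.float64(-51.685394752903306), np.float64(-27.80975492945873)) [ 473.26846388 -352.99499287] [ 479.25110029 -353.45113049]
```

```bash
python3 -c "
from pl import *
print(W(50,-28))"; python3 -m pendant '[[-0.02,0.1,0,0,0,0.02],[-0.03,0.2,0,0,0,0.04],[-0.05,0.3,0,0,0,0.06],[-0.06,0.4,0,0,0,0.08],[-0.08,0.5,0,0,0,0.1],[-0.09,0.6,0,0,0,0.1117],[-0.11,0.7,0,0,0,0.1117],[-0.117,0.764,0,0,0,0.1117],[-0.117,0.764,0,0,0,0.1117],[-0.117,0.764,0,0,0,0.1117]]' >/dev/null; python3 go.py 522,-356.7,122,-4.36 522,-356.7,14,-4.36
```

```text
[ 522.12666127 -356.72011671]
t 52.45 pos [ 459.1 -298.9  124.5] w 43.7 gf 25.0 F [0.  0.2 0. ] ang -4.36 j [-0.72  0.48  1.61  0.    1.05  0.93]
522,-356.7,122,-4.36 [0.1341, 0.1057, 0.0052, -0.001, -0.0015, -0.0]
522,-356.7,14,-4.36 [0.1335, 0.1062, 0.2212, -0.001, -0.0015, -0.0]
```

```bash
python3 -m pendant '[[0.06,0.05,0,0,0,0],[0.12,0.1,0,0,0,0],[0.133,0.106,0.04,-0.001,-0.0015,0],[0.133,0.106,0.12,-0.001,-0.0015,0],[0.133,0.106,0.18,-0.001,-0.0015,0],[0.133,0.106,0.215,-0.001,-0.0015,0],[0.133,0.106,0.221,-0.001,-0.0015,0],[0.133,0.106,0.221,-0.001,-0.0015,0],[0.133,0.106,0.221,-0.001,-0.0015,0],[0.133,0.106,0.221,-0.001,-0.0015,0]]' >/dev/null; python3 go.py; python3 -m pendant '[[0,0,0,0,0,0],[0,0,0,0,0,0],[0,0,0,0,0,0],[0,0,-0.04,0,0,0],[0,0,-0.08,0,0,0],[0,0,-0.1,0,0,-0.09],[0,0,-0.1,0,0,-0.18],[0,0,-0.1,0,0,-0.27],[0,0,-0.1,0,0,-0.36],[0,0,-0.1,0,0,-0.45]]' 0.65 >/dev/null; python3 go.py 522.1,-356.7,62,85.64 522.1,-356.7,13,85.64
```

```text
t 53.7 pos [ 522.6 -357.8   15.5] w 43.9 gf 25.0 F [-1.  -1.  -1.6] ang -4.36 j [-0.72  0.75  1.44 -0.    0.95  0.93]
t 54.95 pos [ 522.2 -357.5   64.6] w 59.8 gf 0.0 F [-0.4  0.1 -0.8] ang 47.55 j [-0.72  0.69  1.4  -0.    1.04  0.02]
522.1,-356.7,62,85.64 [0.001, -0.0012, 0.0053, 0.0007, 0.0003, -0.3324]
522.1,-356.7,13,85.64 [0.001, -0.0014, 0.1033, 0.0007, 0.0003, -0.3324]
```

```bash
python3 -m pendant '[[0,0,0,0,0,-0.09],[0,0,0,0,0,-0.18],[0,0,0,0,0,-0.27],[0,0,0,0,0,-0.332],[0,0,0.04,0,0,-0.332],[0,0,0.08,0,0,-0.332],[0,0,0.102,0,0,-0.332],[0,0,0.104,0,0,-0.332],[0,0,0.104,0,0,-0.332],[0,0,0.104,0,0,-0.332]]' >/dev/null; python3 go.py; python3 -m pendant '[[0,0,0,0,0,0],[0,0,0,0,0,0],[0,0,0,0,0,0],[0,0,0,0,0,0],[0,0,0,0,0,0],[0,0,0,0,0,0],[0,0,0,0,0,0],[0,0,0,0,0,0],[0,0,0,0,0,0],[0,0,0,0,0,0]]' 0 15 >/dev/null; python3 go.py; python3 -m pendant '[[0,0,0,0,0,0],[0,0,0,0,0,0],[0,0,0,0,0,0],[0,0,0,0,0,0],[0,0,-0.04,0,0,0],[0,0,-0.1,0,0,0.09],[0,0,-0.1,0,0,0.18],[0,0,-0.1,0,0,0.27],[0,0,-0.1,0,0,0.36],[0,0,-0.1,0,0,0.45]]' 0.65 >/dev/null; python3 go.py 522.1,-356.7,62,-4.36
```

```text
t 56.2 pos [ 522.7 -357.9   13.5] w 59.9 gf 0.0 F [ 0.1  0.2 -0.3] ang 85.26 j [-0.72  0.76  1.44 -0.    0.94 -0.64]
t 57.45 pos [ 522.2 -357.5   12.9] w 43.5 gf 15.0 F [-3.1  1.4  5.9] ang 85.26 j [-0.72  0.76  1.44 -0.    0.94 -0.64]
t 58.7 pos [ 522.3 -357.4   62.6] w 59.7 gf 0.0 F [ 0.   1.  -0.3] ang 33.35 j [-0.72  0.69  1.41 -0.    1.04  0.27]
522.1,-356.7,62,-4.36 [0.0005, -0.0014, 0.0012, 0.0007, -0.0004, 0.3291]
```

```bash
python3 -m pendant '[[0.0005,-0.001,0,0,0,0.09],[0.0005,-0.001,0,0,0,0.18],[0.0005,-0.001,0,0,0,0.27],[0.0005,-0.001,0,0,0,0.329],[0.0005,-0.001,0.04,0,0,0.329],[0.0005,-0.001,0.08,0,0,0.329],[0.0005,-0.001,0.1,0,0,0.329],[0.0005,-0.001,0.101,0,0,0.329],[0.0005,-0.001,0.101,0,0,0.329],[0.0005,-0.001,0.101,0,0,0.329]]' >/dev/null; python3 go.py;python3 -m pendant '[[0,0,0,0,0,0],[0,0,0,0,0,0],[0,0,0,0,0,0],[0,0,0,0,0,0],[0,0,0,0,0,0],[0,0,0,0,0,0],[0,0,0,0,0,0],[0,0,0,0,0,0],[0,0,-0.004,0,0,0],[0,0,-0.006,0,0,0]]' 0 25 >/dev/null; python3 go.py; python3 -c "
from pl import *
print(P(522.2,-357.5),W(8,-27.81),W(1.04,-27.81))
import numpy as np;from plant import robot
s=robot.sense();print(P(*s['position'][:2]))"
```

```text
t 59.95 pos [ 522.6 -357.3   13. ] w 59.8 gf 0.0 F [-0.6  0.6 -0.3] ang -4.01 j [-0.72  0.76  1.44 -0.    0.94  0.92]
t 61.2 pos [ 521.9 -356.6   14.5] w 43.8 gf 25.0 F [ 0.4  0.2 -0.4] ang -4.02 j [-0.72  0.75  1.44 -0.    0.95  0.92]
(np.float64(50.132415508307), np.float64(-28.772050940147917)) [ 480.26265072 -353.33770327] [ 473.32279248 -352.80858364]
(np.float64(49.7528877851394), np.float64(-27.888506735426905))
```

```bash
python3 -m pendant '[[0,0,0,0,0,0.003],[0,0,0,0,0,0.003],[0,0,0,0,0,0.003],[0,0,0,0,0,0.003],[0,0,0,0,0,0.003],[0,0,0,0,0,0.003],[0,0,0,0,0,0.003],[0,0,0,0,0,0.003],[0,0,0,0,0,0.003],[0,0,0,0,0,0.003]]' >/dev/null; python3 go.py 480.3,-353.3,15,-4.36
```

```text
t 62.45 pos [ 522.2 -357.    15.1] w 43.9 gf 25.0 F [-1.   0.5 -2.1] ang -4.36 j [-0.72  0.75  1.44 -0.    0.95  0.93]
480.3,-353.3,15,-4.36 [-0.0842, -0.0009, 0.0002, 0.0005, -0.0006, 0.0]
```

```bash
python3 -m pendant '[[-0.03,0,0,0,0,0],[-0.06,-0.0005,0,0,0,0],[-0.08,-0.0005,0,0,0,0],[-0.084,-0.0005,0,0,0,0],[-0.084,-0.0005,0,0,0,0],[-0.084,-0.0005,0,0,0,0],[-0.084,-0.0005,0,0,0,0],[-0.084,-0.0005,0,0,0,0],[-0.084,-0.0005,0,0,0,0],[-0.084,-0.0005,0,0,0,0]]' >/dev/null; python3 go.py 474.32,-352.9,14,-4.36;python3 -m pendant '[[-0.002,0,0.001,0,0,0],[-0.004,0,0.002,0,0,0],[-0.006,0,0.003,0,0,0],[-0.008,0,0.003,0,0,0],[-0.01,0,0.003,0,0,0],[-0.0115,0,0.003,0,0,0],[-0.0115,0,0.003,0,0,0],[-0.0115,0,0.003,0,0,0],[-0.0115,0,0.003,0,0,0],[-0.0115,0,0.003,0,0,0]]' >/dev/null; python3 go.py 473.32,-352.81,13.3,-4.36
```

```text
t 63.7 pos [ 480.4 -353.5   15.1] w 44.0 gf 25.0 F [ 0.1  0.1 -0.8] ang -4.35 j [-0.76  0.7   1.56 -0.    0.88  0.88]
474.32,-352.9,14,-4.36 [-0.0122, -0.0003, 0.0021, 0.0006, -0.0005, 0.0001]
t 64.95 pos [ 474.7 -353.1   13.6] w 43.6 gf 25.0 F [ 0.9  0.4 -1.3] ang -4.35 j [-0.77  0.7   1.57 -0.    0.87  0.88]
473.32,-352.81,13.3,-4.36 [-0.0027, -0.0004, 0.0005, 0.0006, -0.0006, 0.0001]
```

```bash
python3 -m pendant '[[-0.0008,0,0,0,0,0],[-0.0016,0,0,0,0,0],[-0.0024,0,0,0,0,0],[-0.0029,0,0,0,0,0],[-0.0029,0,0,0,0,0],[-0.0029,0,0,0,0,0],[-0.0029,0,0,0,0,0],[-0.0029,0,0,0,0,0],[-0.0029,0,0,0,0,0],[-0.0029,0,0,0,0,0]]' >/dev/null; python3 go.py 473.32,-352.81,13.3,-4.36; python3 -m pendant '[[0,0,0,0,0,0],[0,0,0,0,0,0],[0,0,0,0,0,0],[0,0,0,0,0,0],[0,0,-0.03,0,0,0],[0,0,-0.08,0,0,0],[0,0,-0.16,0,0,0],[0.02,0,-0.2,0,0,0],[0.1,0,-0.2,0,0,0],[0.2,0,-0.2,0,0,0]]' 0.58 >/dev/null; python3 go.py 450.95,-291.2,100,85.64
```

```text
t 66.2 pos [ 473.2 -353.    13.6] w 43.6 gf 25.0 F [ 0.6 -1.2 -1.9] ang -4.35 j [-0.77  0.7   1.57 -0.    0.87  0.88]
473.32,-352.81,13.3,-4.36 [0.0002, -0.0004, 0.0006, 0.0006, -0.0006, 0.0]
t 67.45 pos [ 573.7 -361.1  116.1] w 53.1 gf 0.0 F [-0.2 -0.8  0. ] ang -4.42 j [-0.67  0.71  1.2  -0.    1.22  0.97]
450.95,-291.2,100,85.64 [-0.2556, -0.1205, 0.0311, 0.0021, -0.0001, -0.7859]
```

```bash
python3 - <<'E'
from h import *
T=robot.read_camera('top')
cv2.imwrite('pics/g7.png',ortho(T,20,370,510,-400,-240,4))
E
python3 -m pendant '[[-0.03,-0.01,0,0,0,-0.09],[-0.06,-0.03,0,0,0,-0.18],[-0.1,-0.05,0,0,0,-0.27],[-0.14,-0.07,0,0,0,-0.36],[-0.18,-0.09,0,0,0,-0.45],[-0.22,-0.11,0,0,0,-0.54],[-0.255,-0.12,0,0,0,-0.63],[-0.255,-0.12,0,0,0,-0.72],[-0.255,-0.12,0.03,0,0,-0.786],[-0.255,-0.12,0.03,0,0,-0.786]]' 0.42 >/dev/null; python3 -m pendant '[[0,0,0,0,0,0],[0,0,0,0,0,0],[0,0,0,0,0,0],[0,0,0,0,0,0],[0,0,0,0,0,0],[0,0,0,0,0,0],[0,0,0,0,0,0],[0,0,0,0,0,0],[0,0,0,0,0,0],[0,0,0,0,0,0]]' >/dev/null; python3 go.py 451,-291.2,15.5,85.64
```

```text
t 70.0 pos [ 450.2 -290.9   98.5] w 38.9 gf 0.0 F [-0.1  0.1 -0.1] ang 85.72 j [-0.72  0.5   1.67 -0.    0.97 -0.64]
451,-291.2,15.5,85.64 [-0.0002, 0.0014, 0.1659, 0.0005, 0.0005, 0.0007]
```

View pics/g7.png

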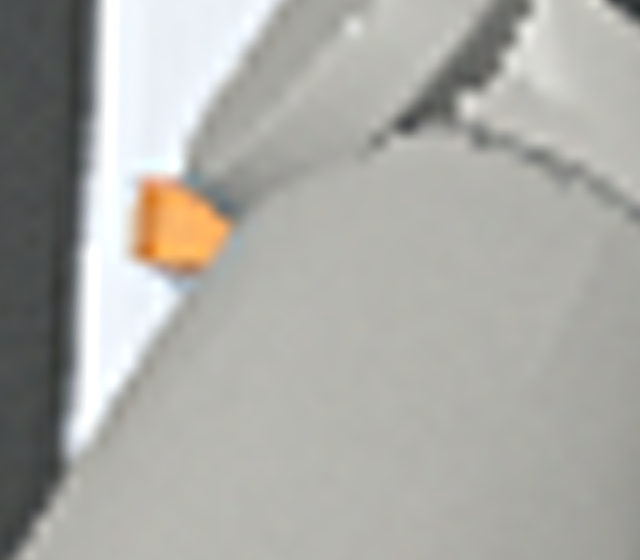

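The arm hides the blocks again, and the grip is unmoved. Descend and regrip the spacer.

```bash
python3 -m pendant '[[0,0.0012,0.05,0,0,0.0007],[0,0.0012,0.1,0,0,0.0007],[0,0.0012,0.14,0,0,0.0007],[0,0.0012,0.165,0,0,0.0007],[0,0.0012,0.165,0,0,0.0007],[0,0.0012,0.165,0,0,0.0007],[0,0.0012,0.165,0,0,0.0007],[0,0.0012,0.165,0,0,0.0007],[0,0.0012,0.165,0,0,0.0007],[0,0.0012,0.165,0,0,0.0007]]' >/dev/null; python3 go.py  451,-291.2,15.5,85.64
```

```text
t 71.25 pos [ 450.9 -291.1   16.1] w 38.7 gf 0.0 F [-0.2 -0.3 -0.8] ang 85.64 j [-0.72  0.62  1.73 -0.    0.79 -0.64]
451,-291.2,15.5,85.64 [-0.0001, 0.0001, 0.0012, 0.0006, 0.0006, -0.0]
```

```bash
python3 -m pendant '[[0,0.0002,0,0,0,0],[0,0.0002,0,0,0,0],[0,0.0002,0,0,0,0],[0,0.0002,0,0,0,0],[0,0.0002,0,0,0,0],[0,0.0002,0,0,0,0],[0,0.0002,0,0,0,0],[0,0.0002,0,0,0,0],[0,0.0002,0,0,0,0],[0,0.0002,0,0,0,0]]' 0 25 >/dev/null; python3 go.py; python3 -m pendant '[[0,0,-0.01,0,0,0],[0,0,-0.02,0,0,0],[0,0,-0.03,0,0,0],[0,0,-0.05,0,0,0],[0,0,-0.07,0,0,0],[0,0,-0.1,0,0,0],[0,0,-0.15,0,0,0],[0,0,-0.2,0,0,0],[0,0,-0.23,0,0,0],[0,0,-0.23,0,0,0]]' >/dev/null; python3 go.py 440,180,130,90 440,180,8.5,90
```

```text
t 72.5 pos [ 451.  -291.1   15.9] w 21.9 gf 25.0 F [-0.8  0.5  0.2] ang 85.63 j [-0.72  0.62  1.73 -0.    0.79 -0.64]
t 73.75 pos [ 451.4 -291.4  132.2] w 22.3 gf 25.0 F [-0.1  0.2 -0.9] ang 85.64 j [-0.72  0.46  1.63 -0.    1.05 -0.64]
440,180,130,90 [0.9383, -0.0945, 0.0017, 0.0016, 0.0014, -0.0381]
440,180,8.5,90 [0.9389, -0.0952, 0.2447, 0.0016, 0.0014, -0.0381]
```

```bash
python3 -m pendant '[[0.1,-0.02,0,0,0,0],[0.2,-0.03,0,0,0,-0.01],[0.3,-0.04,0,0,0,-0.01],[0.4,-0.05,0,0,0,-0.02],[0.5,-0.06,0,0,0,-0.02],[0.6,-0.07,0,0,0,-0.03],[0.7,-0.08,0,0,0,-0.03],[0.8,-0.09,0,0,0,-0.038],[0.9,-0.0945,0,0,0,-0.038],[0.938,-0.0945,0,0,0,-0.038]]' >/dev/null; python3 go.py 440,180,8,90; python3 - <<'E'
from h import *
T=robot.read_camera('top')
cv2.imwrite('pics/g8.png',ortho(T,20,370,590,-400,-60,2.3))
E
```

```text
t 75.0 pos [438.5 182.6 129.4] w 21.5 gf 25.0 F [ 0.6 -0.7 -1.6] ang 90.14 j [ 0.23  0.36  1.8  -0.    0.98  0.23]
440,180,8,90 [-0.0048, 0.0031, 0.2429, -0.0004, 0.0006, 0.0013]
```

View pics/g8.png

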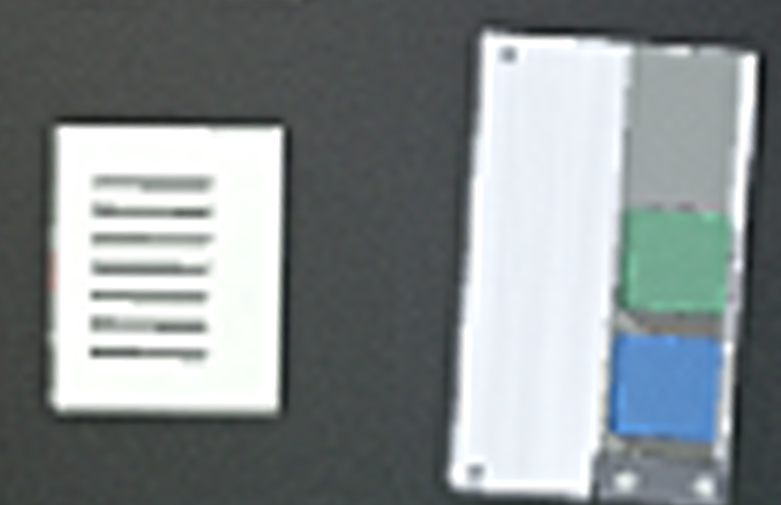

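The row looks right: green (675,260), blue (667,386), both joints about 10 mm, and the blower unmoved. Set the spacer down.

```bash
python3 -m pendant '[[0,0,0.06,0,0,0],[0,0,0.12,0,0,0],[0,0,0.18,0,0,0],[0,0,0.22,0,0,0],[0,0,0.238,0,0,0],[0,0,0.242,0,0,0],[0,0,0.243,0,0,0],[0,0,0.243,0,0,0],[0,0,0.243,0,0,0],[0,0,0.243,0,0,0]]' >/dev/null; python3 go.py; python3 -m pendant '[[0,0,0,0,0,0],[0,0,0,0,0,0],[0,0,0,0,0,0],[0,0,0,0,0,0],[0,0,-0.02,0,0,0],[0,0,-0.08,0,0,0],[0,0,-0.16,0,0,0],[0,0,-0.24,0,0,0],[0,0,-0.26,0,0,0],[0,0,-0.26,0,0,0]]' 0.45 >/dev/null; python3 go.py; python3 - <<'E'
from h import *
T=robot.read_camera('top')
P,C=cloud(T)
m=(abs(P[:,2]-55)<8)&(abs(P[:,1]+131)<90)&(P[:,0]>380)&(P[:,0]<560)&(C.mean(1)>150)
print(m.sum(),rect(P[m][:,:2]),P[m].mean(0))
for n,A,B in(('rear',(430,-83),(520,-83)),('front',(430,-178),(520,-178)),('x-',(415,-95),(415,-165)),('x+',(535,-95),(535,-165))): print(n,line(T,55,A,B,w=14))
E
```

```text
t 76.3 pos [439.8 180.2   9.2] w 21.8 gf 25.0 F [-0.1 -0.5 -0.1] ang 89.99 j [ 0.23  0.56  1.91 -0.    0.67  0.23]
t 77.55 pos [439.6 180.3 139.3] w 41.4 gf 0.0 F [-0.3  0.3  0.4] ang 89.99 j [ 0.23  0.35  1.79 -0.    1.01  0.23]
837 (array([ 473.3, -131.2]), array([ 92., 119.]), 89.3) [ 474.5969717  -131.99064266   56.480932  ]
rear (array([475. , -82.3]), np.float64(-0.37), np.int64(60))
front (array([ 475. , -178.3]), np.float64(-0.77), np.int64(60))
x- (array([ 413.5, -130. ]), np.float64(-90.57), np.int64(60))
x+ (array([ 534.1, -130. ]), np.float64(-90.33), np.int64(60))
```

```bash
python3 go.py 522,-50,90,-4.36; 
```

```text
t 77.6 pos [439.  180.1 138.4] w 41.3 gf 0.0 F [ 0.1 -0.2 -0. ] ang 89.99 j [ 0.23  0.35  1.79 -0.    1.01  0.23]
522,-50,90,-4.36 [-0.4601, 0.1661, 0.0975, 0.0007, 0.0005, 0.8234]
```

```bash
python3 -m pendant '[[-0.03,0,0,0,0,0.09],[-0.08,0,0,0,0,0.18],[-0.14,0,0,0,0,0.27],[-0.2,0,0,0,0,0.36],[-0.26,0,0,0,0,0.45],[-0.32,0,0,0,0,0.54],[-0.38,0,0,0,0,0.63],[-0.44,0.06,0,0,0,0.72],[-0.46,0.12,0.05,0,0,0.81],[-0.46,0.166,0.097,0,0,0.8234]]' 0 25 >/dev/null; python3 go.py 522,-51,13,-4.36
```

```text
t 78.85 pos [522.7 -50.7  88.4] w 0.3 gf 0.0 F [-0.2  0.5 -0.8] ang -4.62 j [-0.24  0.5   1.71 -0.    0.94  1.41]
522,-51,13,-4.36 [-0.0012, 0.0005, 0.1509, 0.0004, 0.0006, -0.0022]
```

```bash
python3 -m pendant '[[0,0,0.06,0,0,-0.002],[0,0,0.11,0,0,-0.002],[0,0,0.148,0,0,-0.002],[0,0,0.15,0,0,-0.002],[0,0,0.15,0,0,-0.002],[0,0.006,0.15,0,0,-0.002],[0,0.012,0.15,0,0,-0.002],[0,0.016,0.15,0,0,-0.002],[0,0.02,0.15,0,0,-0.002],[0,0.024,0.15,0,0,-0.002]]' >/dev/null; python3 go.py; python3 -m pendant '[[0,0.004,0,0,0,0],[0,0.008,0,0,0,0],[0,0.012,0,0,0,0],[0,0.014,0,0,0,0],[0,0.016,0,0,0,0],[0,0.018,0,0,0,0],[0,0.02,0,0,0,0],[0,0.02,0,0,0,0],[0,0.02,0,0,0,0],[0,0.02,0,0,0,0]]' >/dev/null; python3 go.py;python3 -c "
from pl import *
from plant import robot
s=robot.sense();print(P(*s['position'][:2]))"
```

```text
t 80.1 pos [521.6 -62.   15.9] w 0.1 gf 0.0 F [-0.5  0.2 -0.3] ang -4.14 j [-0.26  0.61  1.77 -0.    0.77  1.38]
t 81.35 pos [521.3 -71.7  15.9] w 0.7 gf 2.1 F [ 3.7  3.8 -0.9] ang -4.13 j [-0.28  0.61  1.76 -0.    0.77  1.36]
(np.float64(27.51891849010868), np.float64(256.1263229039861))
```

```bash
python3 -m pendant '[[0,0.002,0,0,0,0],[0,0.004,0,0,0,0],[0,0.006,0,0,0,0],[0,0.008,0,0,0,0],[0,0.01,0,0,0,0],[0,0.012,0,0,0,0],[0,0.014,0,0,0,0],[0,0.016,0,0,0,0],[0,0.016,0,0,0,0],[0,0.016,0,0,0,0]]' >/dev/null; python3 go.py; python3 - <<'E'
from h import *
T=robot.read_camera('top')
for n,A,B in(('front',(430,-182),(520,-182)),('x-',(415,-105),(415,-165)),('x+',(535,-105),(535,-165))): print(n,line(T,55,A,B,w=16))
E
```

```text
t 82.6 pos [520.6 -79.6  15.9] w -0.0 gf 2.3 F [2.9 4.7 0.4] ang -4.14 j [-0.3   0.61  1.76 -0.    0.77  1.35]
front (array([ 475. , -185.5]), np.float64(-0.77), np.int64(42))
x- (array([ 418.7, -135. ]), np.float64(-89.53), np.int64(14))
x+ (array([ 534.4, -135. ]), np.float64(-90.2), np.int64(24))
```

```bash
python3 - <<'E'
from h import *
T=robot.read_camera('top')
cv2.imwrite('pics/b1.png',ortho(T,55,370,590,-300,-30,2.6))
P,C=cloud(T)
m=(abs(P[:,2]-55)<9)&(P[:,1]<-95)&(P[:,1]>-240)&(P[:,0]>380)&(P[:,0]<570)
# front edge: for x bins, min y
q=P[m]
b=np.arange(420,535,4)
f=np.array([(x,np.percentile(q[abs(q[:,0]-x)<3][:,1],1)) for x in b if (abs(q[:,0]-x)<3).sum()>5])
print(np.degrees(np.arctan(np.polyfit(*f.T,1)[0])),np.polyval(np.polyfit(*f.T,1),475))
E
```

```text
-6.236975251554861 -187.24255090277057
```

View pics/b1.png

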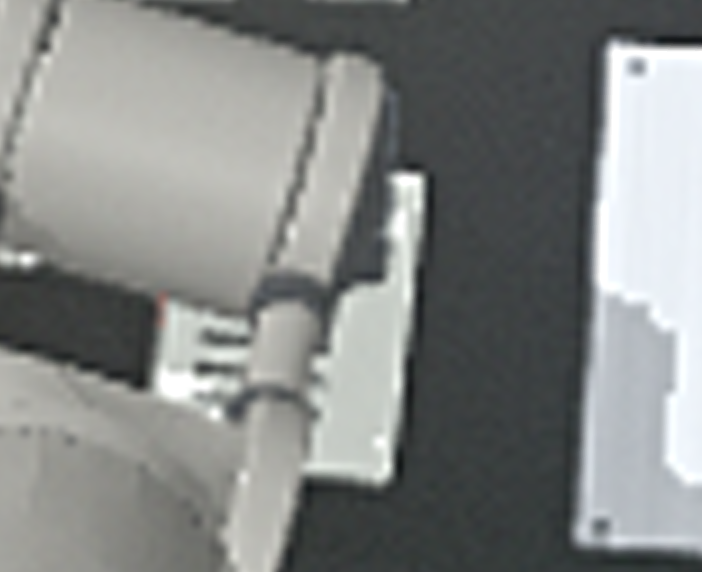

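Front edge at (426,172)-(390,480): the blower has turned to about -6.5°, which is -2° relative to the plate. Now the other corner.

```bash
cat > bl.py <<'E'
from h import *
from pl import P as PP
s=robot.sense();print('TCP plate',np.round(PP(*s['position'][:2]),1),'t',round(s['t'],1),'F',s['contact_force'].round(1),'z',s['position'][2].round(1))
p=robot.read_camera('top');Q,C=cloud(p)
m=(abs(Q[:,2]-55)<9)&(C.min(1)>100)&(C.max(1).astype(int)-C.min(1)<40)
xy=np.array([PP(*v[:2]) for v in Q[m]])
q=xy[(xy[:,1]<175)&(xy[:,1]>45)&(abs(xy[:,0]+17)<75)] if 0 else xy[(xy[:,1]>45)&(xy[:,1]<190)&(abs(xy[:,0]+17)<80)]
f=[]
for x in np.arange(-66,34,4):
    k=q[abs(q[:,0]-x)<3]
    if len(k)>4:f.append((x,np.percentile(k[:,1],2)))
f=np.array(f);c=np.polyfit(*f.T,1)
r=np.abs(f[:,1]-np.polyval(c,f[:,0]));f=f[r<2.5];c=np.polyfit(*f.T,1)
print('n',len(f),'rel yaw',np.degrees(np.arctan(c[0])).round(1),'front gap at px-18',(np.polyval(c,-18)-60).round(1),'front x range',q[q[:,1]<np.polyval(c,q[:,0])+25][:,0].min().round(1),q[q[:,1]<np.polyval(c,q[:,0])+25][:,0].max().round(1))
E
python3 -m pendant '[[0,-0.024,0,0,0,0],[-0.06,-0.024,0,0,0,0],[-0.12,-0.024,0,0,0,0],[-0.178,-0.024,0,0,0,0],[-0.178,-0.015,0,0,0,0],[-0.178,-0.006,0,0,0,0],[-0.178,0,0,0,0,0],[-0.178,0.004,0,0,0,0],[-0.178,0.008,0,0,0,0],[-0.178,0.012,0,0,0,0]]' >/dev/null; python3 bl.py
```

```text
TCP plate [-62.4 242.7] t 84.0 F [-3.1  9.7  6.4] z 15.7
n 23 rel yaw 1.1 front gap at px-18 72.5 front x range -75.1 44.1
```

```bash
python3 -m pendant '[[0,-0.024,0,0,0,0],[0.06,-0.024,0,0,0,0],[0.12,-0.024,0,0,0,0],[0.178,-0.024,0,0,0,0],[0.178,-0.012,0,0,0,0],[0.178,-0.003,0,0,0,0],[0.178,0.003,0,0,0,0],[0.178,0.009,0,0,0,0],[0.178,0.015,0,0,0,0],[0.178,0.021,0,0,0,0]]' >/dev/null; python3 bl.py; python3 -m pendant '[[0,-0.024,0,0,0,0],[-0.06,-0.024,0,0,0,0],[-0.12,-0.024,0,0,0,0],[-0.178,-0.024,0,0,0,0],[-0.178,-0.012,0,0,0,0],[-0.178,-0.003,0,0,0,0],[-0.178,0.003,0,0,0,0],[-0.178,0.009,0,0,0,0],[-0.178,0.015,0,0,0,0],[-0.178,0.018,0,0,0,0]]' >/dev/null; python3 bl.py
```

```text
TCP plate [ 26.8 231.8] t 85.2 F [ 1.6  4.1 -1.8] z 15.8
n 22 rel yaw -3.7 front gap at px-18 61.5 front x range -81.5 37.8
TCP plate [-62.3 223.2] t 86.5 F [-2.7  9.   4.4] z 15.7
n 18 rel yaw 3.6 front gap at px-18 53.3 front x range -73.3 45.3
```

```bash
python3 -m pendant '[[0,-0.026,0,0,0,0],[0.06,-0.026,0,0,0,0],[0.12,-0.026,0,0,0,0],[0.178,-0.026,0,0,0,0],[0.178,-0.016,0,0,0,0],[0.178,-0.008,0,0,0,0],[0.178,-0.002,0,0,0,0],[0.178,0.004,0,0,0,0],[0.178,0.01,0,0,0,0],[0.178,0.016,0,0,0,0]]' >/dev/null; python3 bl.py; python3 -m pendant '[[0,-0.024,0,0,0,0],[-0.06,-0.024,0,0,0,0],[-0.12,-0.024,0,0,0,0],[-0.178,-0.024,0,0,0,0],[-0.178,-0.012,0,0,0,0],[-0.178,-0.003,0,0,0,0],[-0.178,0.003,0,0,0,0],[-0.178,0.009,0,0,0,0],[-0.178,0.014,0,0,0,0],[-0.178,0.017,0,0,0,0]]' >/dev/null; python3 bl.py
```

```text
TCP plate [ 27.3 214.5] t 87.8 F [ 3.2  4.9 -1.7] z 15.9
n 18 rel yaw -3.3 front gap at px-18 44.7 front x range -78.3 39.2
TCP plate [-62.2 206.7] t 89.2 F [-2.9  8.7  5.3] z 15.7
n 15 rel yaw 4.8 front gap at px-18 35.8 front x range -44.3 46.8
```

```bash
python3 -m pendant '[[0,-0.028,0,0,0,0],[0.06,-0.028,0,0,0,0],[0.12,-0.028,0,0,0,0],[0.178,-0.028,0,0,0,0],[0.178,-0.018,0,0,0,0],[0.178,-0.008,0,0,0,0],[0.178,-0.002,0,0,0,0],[0.178,0.004,0,0,0,0],[0.178,0.009,0,0,0,0],[0.178,0.014,0,0,0,0]]' >/dev/null; python3 bl.py; python3 -m pendant '[[0,-0.024,0,0,0,0],[-0.06,-0.024,0,0,0,0],[-0.12,-0.024,0,0,0,0],[-0.178,-0.024,0,0,0,0],[-0.178,-0.012,0,0,0,0],[-0.178,-0.003,0,0,0,0],[-0.178,0.003,0,0,0,0],[-0.178,0.008,0,0,0,0],[-0.178,0.012,0,0,0,0],[-0.178,0.015,0,0,0,0]]' >/dev/null; python3 bl.py
```

```text
TCP plate [ 27.3 199.1] t 90.5 F [ 2.9  4.  -1.1] z 15.9
n 14 rel yaw -1.2 front gap at px-18 29.0 front x range -76.5 19.3
TCP plate [-62.2 192.4] t 91.8 F [-3.9  9.5  6.3] z 15.7
n 17 rel yaw 4.4 front gap at px-18 21.4 front x range -43.4 47.5
```

```bash
python3 -m pendant '[[0,-0.028,0,0,0,0],[0.06,-0.028,0,0,0,0],[0.12,-0.028,0,0,0,0],[0.178,-0.028,0,0,0,0],[0.178,-0.018,0,0,0,0],[0.178,-0.008,0,0,0,0],[0.178,-0.002,0,0,0,0],[0.178,0.004,0,0,0,0],[0.178,0.008,0,0,0,0],[0.178,0.013,0,0,0,0]]' >/dev/null; python3 bl.py; python3 -m pendant '[[0,-0.024,0,0,0,0],[-0.06,-0.024,0,0,0,0],[-0.12,-0.024,0,0,0,0],[-0.178,-0.024,0,0,0,0],[-0.178,-0.012,0,0,0,0],[-0.178,-0.003,0,0,0,0],[-0.178,0.003,0,0,0,0],[-0.178,0.006,0,0,0,0],[-0.178,0.009,0,0,0,0],[-0.178,0.012,0,0,0,0]]' >/dev/null; python3 bl.py
```

```text
TCP plate [ 27.3 185.1] t 93.0 F [ 3.2  4.6 -2.6] z 15.9
n 15 rel yaw -1.0 front gap at px-18 15.4 front x range -75.6 2.6
TCP plate [-62.3 180. ] t 94.3 F [-2.9  9.3  6.4] z 15.7
n 16 rel yaw -1.9 front gap at px-18 11.1 front x range -42.5 47.3
```

```bash
python3 -m pendant '[[0,-0.028,0,0,0,0],[0.06,-0.028,0,0,0,0],[0.12,-0.028,0,0,0,0],[0.178,-0.028,0,0,0,0],[0.178,-0.018,0,0,0,0],[0.178,-0.012,0,0,0,0],[0.178,-0.007,0,0,0,0],[0.178,-0.002,0,0,0,0],[0.178,0.002,0,0,0,0],[0.178,0.006,0,0,0,0]]' >/dev/null; python3 bl.py; python3 -m pendant '[[0,-0.024,0,0,0,0],[-0.06,-0.024,0,0,0,0],[-0.12,-0.024,0,0,0,0],[-0.178,-0.024,0,0,0,0],[-0.178,-0.014,0,0,0,0],[-0.178,-0.007,0,0,0,0],[-0.178,-0.003,0,0,0,0],[-0.178,0,0,0,0,0],[-0.178,0.002,0,0,0,0],[-0.178,0.003,0,0,0,0]]' >/dev/null; python3 bl.py
```

```text
TCP plate [ 27.5 176.2] t 95.7 F [ 1.7  4.6 -2.5] z 15.9
n 14 rel yaw 1.1 front gap at px-18 6.9 front x range -74.9 -0.1
TCP plate [-61.4 175.4] t 97.0 F [-0.8  9.7  8.8] z 16.0
n 12 rel yaw 2.8 front gap at px-18 4.0 front x range -42.0 45.4
```

```bash
python3 -m pendant '[[0,-0.024,0,0,0,0],[0.06,-0.024,0,0,0,0],[0.12,-0.024,0,0,0,0],[0.178,-0.024,0,0,0,0],[0.178,-0.016,0,0,0,0],[0.178,-0.01,0,0,0,0],[0.178,-0.006,0,0,0,0],[0.178,-0.003,0,0,0,0],[0.178,0,0,0,0,0],[0.178,0.003,0,0,0,0]]' >/dev/null; python3 bl.py; python3 -m pendant '[[0,-0.024,0,0,0,0],[-0.06,-0.024,0,0,0,0],[-0.12,-0.024,0,0,0,0],[-0.178,-0.024,0,0,0,0],[-0.178,-0.014,0,0,0,0],[-0.178,-0.006,0,0,0,0],[-0.178,-0.003,0,0,0,0],[-0.178,-0.001,0,0,0,0],[-0.178,0.001,0,0,0,0],[-0.178,0.002,0,0,0,0]]' >/dev/null; python3 bl.py
```

```text
TCP plate [ 27.5 173.6] t 98.2 F [2.2 4.9 0.1] z 15.9
n 13 rel yaw -0.2 front gap at px-18 4.0 front x range -74.5 0.1
TCP plate [-61.3 173. ] t 99.5 F [ 0.2 11.5  8.3] z 16.0
n 14 rel yaw 0.5 front gap at px-18 2.4 front x range -42.2 45.3
```

```bash
python3 -m pendant '[[0,-0.02,0,0,0,0],[0.06,-0.02,0,0,0,0],[0.12,-0.02,0,0,0,0],[0.178,-0.02,0,0,0,0],[0.178,-0.012,0,0,0,0],[0.178,-0.006,0,0,0,0],[0.178,-0.003,0,0,0,0],[0.178,-0.001,0,0,0,0],[0.178,0.001,0,0,0,0],[0.178,0.003,0,0,0,0]]' >/dev/null; python3 bl.py; python3 -m pendant '[[0,-0.02,0,0,0,0],[-0.06,-0.02,0,0,0,0],[-0.12,-0.02,0,0,0,0],[-0.178,-0.02,0,0,0,0],[-0.178,-0.012,0,0,0,0],[-0.178,-0.006,0,0,0,0],[-0.178,-0.003,0,0,0,0],[-0.178,-0.001,0,0,0,0],[-0.178,0.001,0,0,0,0],[-0.178,0.002,0,0,0,0]]' >/dev/null; python3 bl.py
```

```text
TCP plate [ 26.6 172.9] t 100.8 F [ 2.9 14.9  2.5] z 15.8
n 12 rel yaw -1.1 front gap at px-18 0.8 front x range -74.2 -3.4
TCP plate [-60.9 172.8] t 102.2 F [ 6.3 29.  14. ] z 16.2
n 15 rel yaw 1.6 front gap at px-18 1.9 front x range -42.1 45.2
```

```bash
python3 -m pendant '[[0,-0.02,0,0,0,0],[0.06,-0.02,0,0,0,0],[0.12,-0.02,0,0,0,0],[0.176,-0.02,0,0,0,0],[0.176,-0.012,0,0,0,0],[0.176,-0.006,0,0,0,0],[0.176,-0.004,0,0,0,0],[0.176,-0.003,0,0,0,0],[0.176,-0.002,0,0,0,0],[0.176,-0.001,0,0,0,0]]' >/dev/null; python3 go.py; python3 -m pendant '[[0,-0.01,0,0,0,0],[0,-0.04,0,0,0,0],[0,-0.06,0,0,0,0],[0,-0.06,-0.1,0,0,0],[0,-0.06,-0.2,0,0,0],[0,-0.06,-0.3,0,0,0],[-0.1,-0.16,-0.35,0,0,0],[-0.2,-0.26,-0.35,0,0,0],[-0.2,-0.36,-0.35,0,0,0],[-0.2,-0.46,-0.35,0,0,0]]' >/dev/null; python3 bl.py;  python3 - <<'E'
from h import *
T=robot.read_camera('top');a=ortho(T,8,360,590,-410,-100,2.5);cv2.imwrite('pics/end.png',a)
S=robot.read_camera('scene')
for n in('spacer','spacer_grip','blower'):
  for p in(T,S):print(n,[(round(r['conf'],2),ray(p,r['position'],0)[0,:2].round(0)) for r in robot.mark_of(n,p)[:2]])
print('front',line(T,55,(415,-206),(520,-214)),'rear',line(T,55,(415,-112),(520,-119),w=14))
E
```

```text
t 103.45 pos [ 513.8 -154.9   16.1] w 0.4 gf 8.6 F [ 6.9 16.7  2. ] ang -4.19 j [-0.44  0.62  1.73  0.    0.79  1.2 ]
TCP plate [-76.1 401.5] t 104.7 F [ 1.2  0.5 -1.3] z 191.0
n 24 rel yaw 0.5 front gap at px-18 2.6 front x range -74.3 45.2
spacer []
spacer [(0.82, array([449., 113.]))]
spacer_grip [(0.32, array([ 468., -222.]))]
spacer_grip [(0.69, array([447., 171.]))]
blower [(0.66, array([ 464., -219.]))]
blower []
front (array([ 467.5, -209.4]), np.float64(-4.16), np.int64(23)) rear (array([ 467.5, -115.5]), np.float64(-4.49), np.int64(17))
```

View pics/end.png

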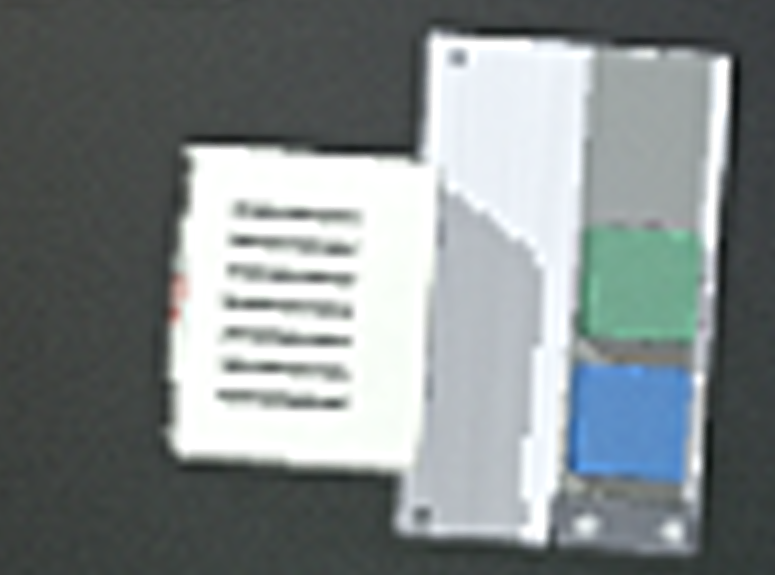

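The blower stands square against the plate edge, the row is intact, and the spacer is upright on the worktop. Handing in.

```bash
python3 -c "
from plant import robot
print(robot.close_job())"
```

```text
the job is handed in; nothing more can be done
None
```

I handed the job in at about 105 s of the 210 s. Blue and green, the only two blocks there, lie in a row from the stop with spacer-wide joints, the spacer is back on the worktop, and the blower stands square against the plate. The hand-in call gave no verdict, and I checked this only by camera and contact force.

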